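Dress a stub milling arbor with two cutters and their spacers

TASK

Dress the stub arbor that stands upright in the tightening fixture, ready for its nut: from the flange up, fit the large cutter first, then the thin spacer, then the small cutter, and last the long collar, each the same way up as it lies now, down the arbor until it sits flat on the one below. Lower every piece down with the gripper rather than letting it drop, let go of it, and leave the nut, the oiler and the spanner where they lie.

Things in the scene. Friction and masses are not known exactly. Their poses are not given: they have to be found in the camera images.
- arbor_fixture: Fixed grey tightening fixture (plate 100 x 84 x 12 mm, round body 72 mm wide up to z = 48, two dark keys up to z = 60) holding a bright steel stub arbor upright: flange 46 mm wide, shoulder 34 mm wide whose flat top, z = 72, is the seat, pilot 20 mm in diameter up to z = 113, cone to 13 mm at z = 122, threaded nose 13 mm up to z = 129. Origin: on the arbor's axis at bench level; z up, in mm.
- large_cutter: Large side-and-face milling cutter: toothed steel disc 63 mm in diameter, 10 mm thick, about 0.21 kg. Gripped across its rim it measures 60 to 63 mm. Round bore 24 mm right through. Lies flat on the bench. Origin: centre of its underside, on the bore's axis; z up along it.
- thin_spacer: Thin spacer: smooth bright steel ring 34 mm in outside diameter, only 8 mm high, about 0.04 kg. The lower of the two smooth rings. Round bore 24 mm right through. Lies flat on the bench. Origin: centre of its underside, on the bore's axis; z up along it.
- small_cutter: Small side-and-face milling cutter: toothed steel disc 50 mm in diameter, 8 mm thick, about 0.10 kg. Gripped across its rim it measures 47 to 50 mm. Round bore 24 mm right through. Lies flat on the bench. Origin: centre of its underside, on the bore's axis; z up along it.
- long_collar: Long collar: smooth bright steel ring 34 mm in outside diameter, 20 mm high, about 0.09 kg. The taller of the two smooth rings. Round bore 24 mm right through. Lies flat on the bench. Origin: centre of its underside, on the bore's axis; z up along it.
- clamp_nut: The arbor's hexagon nut, dark steel, about 29 mm across its round foot and 12 mm high, loose on the bench; not to be used or moved. Origin: centre of its underside.
- oiler: Small white plastic oil bottle with a red pointed spout, 42 mm in diameter, 108 mm high, standing loose on the bench; not to be moved. Origin: centre of its underside.
- spanner: Open-ended steel spanner 190 mm long, 38 mm wide and 8 mm thick, lying loose at the far edge of the work; not to be moved. Origin: middle of its length, on the underside; x runs along it.

How it is judged:
By the outcome, as a careful person would: the job done as asked, in the order asked, and still so for the second after the job is handed in, with the robot touching nothing.
It also fails if it takes over 115 s, if anything falls off the work surface, if the arm or the gripper's body presses on something with over 40 N, if the wrist force passes 120 N, or if a joint passes its speed limit or range.

ROBOT

A 6-joint arm with a two-finger parallel gripper is mounted at the origin on the work surface. World frame = base frame: x ahead of the robot, y to its left, z up, the work surface at z = 0. Lengths are in mm, angles in rad, forces in N, time in s.
With the tool pointing down it reaches from about 325 to 925 mm from the base axis. Payload 3.1 kg.
Tool frame: the origin (TCP) lies midway between the tips of the shut fingers; the grasp point (between the pads) lies 19 mm behind it; z points along the fingers, y is the direction in which the jaws open and shut (so a half turn about z gives the same grasp; the last joint's range is limited). The gripper opens to 85 mm and grips with 20 to 120 N. Pads are 22 mm wide; open, the fingers measure 114 mm over their backs; the gripper's body (76 mm by 85 mm) begins 54 mm behind the grasp point. The pads swing forward as they close: fully open they stand 13 mm farther back than shut.
Start: joints at [1.2, 0.217, 1.613, -0, 1.311, -0.112], TCP at [159.931, 604.203, 231.3] pointing down, gripper open.
Joint ranges: [-2.75, 2.75], [-0.78, 2.1], [0.31, 2.55], [-1.13, 4.27], [0.13, 2.63], [-2.58, 2.58]. Speed limits (rad/s): [2.79, 2.79, 3.14, 3.14, 3.14, 3.14].

INTERFACE

Orientations are given as a unit quaternion [w, x, y, z].
In Python, from bench import bot gives the robot as it stands. The module is installed in compiled form; this text tells all that it offers.
- The arm moves only by the tool send_rows, never from a script. Its argument "motion" is a list that holds one entry, the list of rows, each a list of 5 numbers: the shift along the tool's x, y, z in cm, then the turn about the tool's z in rad, then the finger opening in cm, from 0 to 8.54. In form: [[[tx, ty, tz, spin, gripper], ...]]. A call has 1 to 5 rows; each row is the pose to reach, as a shift and turn from the pose measured when the call began, along the tool's axes at that moment; what a row does not reach only later rows make up. A row lasts 1/10 s, in which the tool goes at most 50 mm and 8.59 degrees, less where a joint would pass 70% of its speed; a pose out of reach is approached as far as the arm can. A call with a gripper value outside its range is refused whole. The fingers move at their own pace and stop on an object; "grip_force" is the grip in N (left out, the last holds). Time passes only in rows, so rows that repeat a pose let the fingers close. It gives the time, the measured TCP pose, the force and the opening at its end, in the units of the state.
- bot.state(): the state, without advancing time (a new reading comes with each control period).
- bot.capture(name): name is "side" or "top" or "wrist"; returns a dict with "color" (480x640x3 uint8, red, green, blue), "z_map" (480x640 float32, mm along the optical axis (not along the pixel's ray), 0 where there is no reading), "camera_matrix" (3x3 intrinsics, pixels), "cam_to_world" (4x4, takes a point from camera to world coordinates). Camera axes: x right, y down, z forward; pixel columns grow to the right and rows downward; lengths in mm; the calibration is good to about 2 mm. The wrist camera is an equidistant fisheye: a pixel r from the principal point sees the ray r / f radians off the axis. A picture is of the moment at which its call begins.
- bot.job_done(): hands the job in, once; it reports no verdict.
The state is a dict: "time": time; "qpos": joint angles; "qd": joint speeds; "joint_torque": joint torques, N m; "eef_pos": TCP position; "tool_rot": TCP orientation; "contact_force": force on the tool from outside, world axes, zero at the start; "moment": the same for the moment, N m; "finger_gap": finger opening in mm.
Only numpy, scipy, OpenCV 4.12 (cv2) and the standard library are available. Lean on these libraries where they do the work, as an engineer would, in place of code of your own. Each camera call takes 0.05 s, during which the arm holds its last target. There are 200 camera calls.

## Working session

There is one attempt and no reset: what is moved stays moved. The work goes in short steps, Python scripts to look and compute and a tool call to move; the robot and the scene stay as the last step left them, time stands still between calls to the robot, and variables do not carry over. Pictures are saved under pics/ and viewed, about 12 in all and at most 16, crops included, and the job is handed in when it is done.

Besides the shell and the picture viewer there is one more tool, called by a JSON object that holds its "method" and its "body". send_rows: Moves the arm, as the interface text tells. Its arguments: {"type":"object","properties":{"motion":{"type":"array"},"grip_force":{"type":"number"}},"required":["motion"]}

```bash
mkdir -p pics; python3 - <<'E'
from bench import bot
import cv2,numpy as np
for n in("top","side"):
    c=bot.capture(n); cv2.imwrite(f"pics/{n}0.png",c["color"][:,:,::-1]); np.savez(f"{n}0.npz",**c)
    print(n,c["camera_matrix"].round(1).tolist(),c["cam_to_world"].round(3).tolist())
print(bot.state())
E
```

```text
top [[563.5, 0.0, 317.1], [0.0, 563.5, 244.7], [0.0, 0.0, 1.0]] [[0.002, -0.996, 0.084, 507.096], [-1.0, -0.004, -0.022, 5.208], [0.023, -0.084, -0.996, 1225.609], [0.0, 0.0, 0.0, 1.0]]
side [[458.7, 0.0, 307.7], [0.0, 458.7, 237.4], [0.0, 0.0, 1.0]] [[-0.712, -0.514, 0.479, 199.685], [-0.702, 0.515, -0.491, 409.626], [0.006, -0.686, -0.728, 667.272], [0.0, 0.0, 0.0, 1.0]]
{'time': 0.1, 'qpos': array([ 1.19983520e+00,  2.17724687e-01,  1.61480918e+00,  2.83057236e-06,
        1.31130953e+00, -1.12203477e-01]), 'qd': array([-0.0009623 , -0.00123889, -0.00230646,  0.00145396, -0.00044398,
        0.00055718]), 'joint_torque': array([-8.71273896e-04, -3.98064995e+01, -3.04975176e+01, -2.18841246e-04,
        4.12317124e-03, -2.23946864e-05]), 'eef_pos': array([159.62953741, 603.49080393, 230.05179689]), 'tool_rot': array([-2.70560724e-04,  1.29018465e-01,  9.91641553e-01, -1.09236376e-03]), 'contact_force': array([-0.43524343, -0.78647222, -0.56772301]), 'moment': array([ 0.02948387, -0.03188313, -0.03613381]), 'finger_gap': 85.16961008593184}
```

View pics/top0.png

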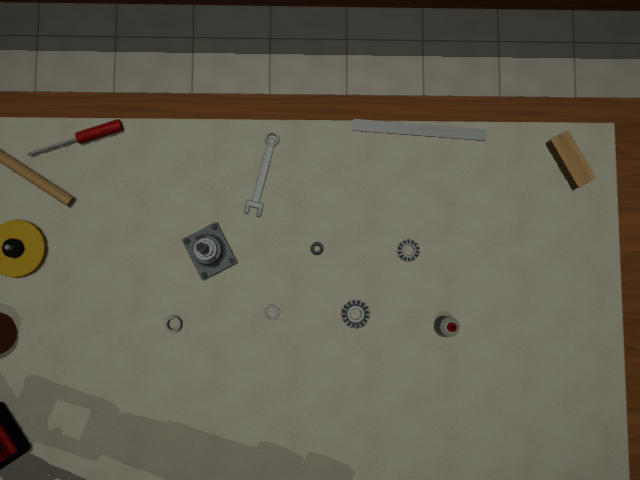

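View pics/side0.png

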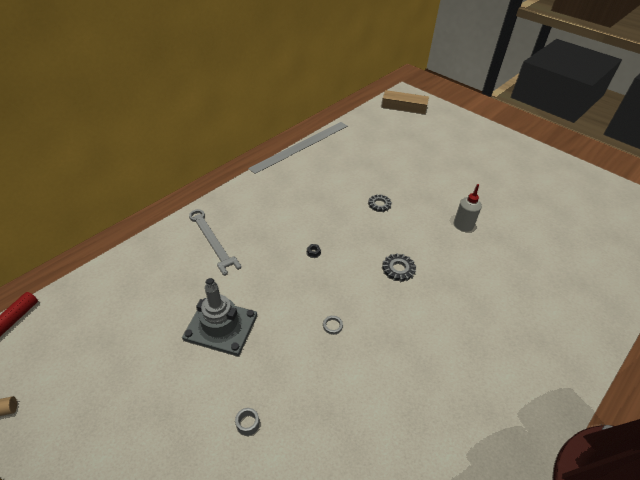

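The top view shows: large cutter (355,314), spacer (273,312), small cutter (408,250), collar (174,324), nut (317,248), oiler (448,326) and arbor (208,250). The side view agrees with this.

```bash
cat > h.py <<'E'
from bench import bot
import cv2,numpy as np
from scipy.spatial.transform import Rotation as R
def pix2w(c,uv,z,fish=False):
    K=c["camera_matrix"];T=c["cam_to_world"]
    p=(np.array(uv,float)-K[:2,2])/K[0,0]
    if fish:
        r=np.hypot(*p); d=np.array([*(p/max(r,1e-9)*np.sin(r)),np.cos(r)])
    else: d=np.array([*p,1])
    d=T[:3,:3]@d; o=T[:3,3]
    return o+d*(z-o[2])/d[2]
def w2pix(c,P,fish=False):
    K=c["camera_matrix"];T=c["cam_to_world"]
    q=T[:3,:3].T@(np.array(P,float)-T[:3,3])
    if fish:
        r=np.hypot(q[0],q[1]); p=q[:2]/max(r,1e-9)*np.arctan2(r,q[2])
    else: p=q[:2]/q[2]
    return p*K[0,0]+K[:2,2]
def tool():
    s=bot.state(); w,x,y,z=s["tool_rot"]; return s,np.array(s["eef_pos"]),R.from_quat([x,y,z,w]).as_matrix()
def go(target,yaw=None):
    "shift in tool axes (cm) to world target mm; spin to put tool y at yaw (mod pi)"
    s,p,M=tool(); sh=M.T@(np.array(target)-p)/10
    ty=np.arctan2(M[1,1],M[0,1]); sp=0
    if yaw is not None: sp=-((yaw-ty+np.pi/2)%np.pi-np.pi/2)
    print("tcp",p.round(1),"yaw_y",round(ty,3),"tilt",M[:,2].round(4),"shift_cm",sh.round(2),"spin",round(sp,3),"F",s["contact_force"].round(1),"gap",round(s["finger_gap"],1),"q6",round(s["qpos"][5],2),"t",s["time"])
E
python3 - <<'E'
from h import *
t=dict(np.load("top0.npz"));s=dict(np.load("side0.npz"))
for n,uv,z,v in [("large",(355.5,314),10,(399,266)),("spacer",(272.5,312),8,(333,324)),("small",(408,250.5),8,(380,203)),("collar",(174,324),20,(247,418)),("nut",(317,248.5),12,(314,250)),("oiler",(452,327),108,(477,186)),("arbortop",(203.5,246),129,(211,282)),("plate",(209.5,251),12,(220,328))]:
    print(n,pix2w(t,uv,z).round(1),pix2w(s,v,z).round(1),"zmap h",(t["z_map"][int(uv[1]),int(uv[0])]))
c=bot.capture("wrist"); cv2.imwrite("pics/w0.png",c["color"][:,:,::-1])
s,p,M=tool(); T=c["cam_to_world"]
print(c["camera_matrix"],"\ncam in tool",(M.T@(T[:3,3]-p)).round(1),(M.T@T[:3,:3]).round(3))
print(M.round(3))
E
```

```text
large [ 460.2 -104.9   10. ] [ 460.3 -102.4   10. ] zmap h 1217.5582
spacer [464.1  73.1   8. ] [463.1  76.4   8. ] zmap h 1214.0216
small [ 597.5 -220.     8. ] [ 595.1 -216.1    8. ] zmap h 1235.7651
collar [439.1 279.8  20. ] [439.9 282.7  20. ] zmap h 1208.2794
nut [600.7 -21.9  12. ] [598.9 -17.9  12. ] zmap h 1227.2186
oiler [ 438.7 -287.1  108. ] [ 435.6 -287.6  108. ] zmap h 1133.9554
arbortop [595.7 201.5 129. ] [591.2 211.1 129. ] zmap h 1098.1876
plate [594.4 209.3  12. ] [588.8 215.9  12. ] zmap h 1150.2141
[[371.64829954   0.         322.60401747]
 [  0.         371.64829954 234.12582307]
 [  0.           0.           1.        ]] 
cam in tool [ 7.930e+01  1.000e-01 -1.419e+02] [[ 0.001 -0.95  -0.311]
 [ 1.     0.001  0.001]
 [-0.    -0.311  0.95 ]]
[[-0.967  0.256 -0.001]
 [ 0.256  0.967 -0.002]
 [ 0.    -0.002 -1.   ]]
```

View pics/w0.png

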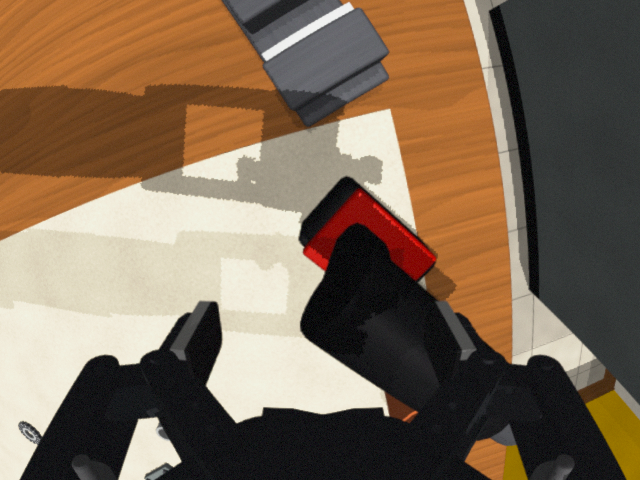

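```bash
python3 - <<'E'
from h import *
go((460,-104,210),np.pi/2)
E
```

```text
tcp [159.7 603.6 230.3] yaw_y 1.312 tilt [-7.0e-04 -1.7e-03 -1.0e+00] shift_cm [-47.14 -60.71   2.13] spin -0.259 F [0.3 0.1 0.1] gap 85.4 q6 -0.11 t 0.15
```

{"method": "send_rows", "body": {"motion": [[[0,0,-5,0,8.5],[0,0,-10,0,8.5]]]}}

```text
time: 0.35
eef_pos: [159.0, 601.8, 327.4]
tool_rot: [-0.001, 0.129, 0.992, -0.005]
contact_force: [0.7, 1.4, 1.0]
finger_gap: 84.8
```

{"method": "send_rows", "body": {"motion": [[[-3,-3.9,0,0,8.5],[-6,-7.8,0,0,8.5],[-9,-11.7,0,0,8.5],[-12,-15.6,0,0,8.5],[-15,-19.5,0,0,8.5]]]}}

```text
time: 0.85
eef_pos: [254.2, 373.0, 328.8]
tool_rot: [-0.001, 0.129, 0.992, -0.005]
contact_force: [1.7, -0.7, 0.1]
finger_gap: 84.9
```

{"method": "send_rows", "body": {"motion": [[[-3,-3.9,0,0,8.5],[-6,-7.8,0,0,8.5],[-9,-11.7,0,0,8.5],[-12,-15.6,0,0,8.5],[-15,-19.5,0,0,8.5]]]}}

```text
time: 1.35
eef_pos: [349.6, 144.4, 330.6]
tool_rot: [-0.001, 0.128, 0.992, -0.005]
contact_force: [1.3, 0.4, 0.1]
finger_gap: 85.1
```

```bash
python3 - <<'E'
from h import *
go((460,-104,210),np.pi/2)
E
```

```text
tcp [349.6 144.4 330.6] yaw_y 1.313 tilt [-0.0026 -0.0093 -1.    ] shift_cm [-17.   -21.09  12.26] spin -0.257 F [1.3 0.4 0.1] gap 85.1 q6 -1.1 t 1.35
```

{"method": "send_rows", "body": {"motion": [[[-3.4,-4.2,1,-0.05,8.5],[-6.8,-8.4,2,-0.1,8.5],[-10.2,-12.6,4,-0.15,8.5],[-13.6,-16.8,6,-0.2,8.5],[-17,-21,8,-0.257,8.5]]]}}

```text
time: 1.85
eef_pos: [447.4, -75.3, 263.6]
tool_rot: [-0.001, -0.0, 1.0, -0.005]
contact_force: [0.6, 0.5, 0.6]
finger_gap: 84.9
```

{"method": "send_rows", "body": {"motion": [[[0,0,3,0,7.5],[0,0,3,0,7.5]]]}}

```text
time: 2.05
eef_pos: [444.1, -75.9, 228.8]
tool_rot: [-0.006, 0.001, 1.0, -0.003]
contact_force: [-0.6, -0.3, -1.1]
finger_gap: 75.3
```

```bash
python3 - <<'E'
from h import *
go((460,-104,210),np.pi/2)
c=bot.capture("wrist"); cv2.imwrite("pics/w1.png",c["color"][:,:,::-1]); np.savez("w1.npz",**c)
print(w2pix(c,(460,-104,10),True))
E
```

```text
tcp [444.1 -75.9 228.8] yaw_y 1.569 tilt [-0.0118 -0.0058 -0.9999] shift_cm [-1.62 -2.8   1.88] spin -0.002 F [-0.6 -0.3 -1.1] gap 75.3 q6 -1.88 t 2.05
[295.62480938 214.98749784]
```

View pics/w1.png

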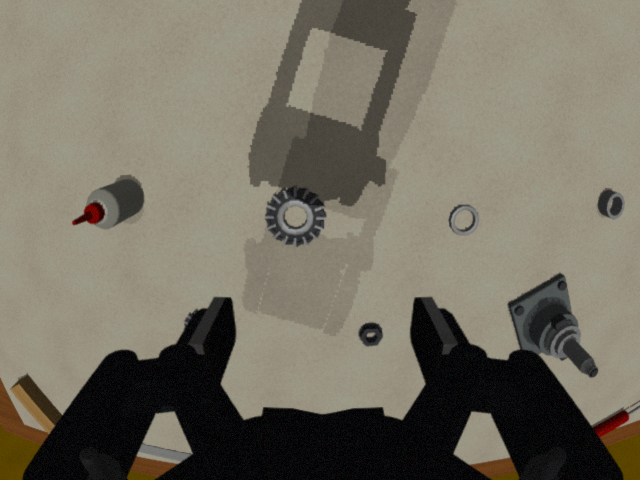

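The cutter is at (295,215), which matches the prediction to under 1 px. Next I'll check whether the tilt settles.

{"method": "send_rows", "body": {"motion": [[[-0.8,-1.4,3,0,7.5],[-1.6,-2.8,6,0,7.5],[-1.6,-2.8,9,0,7.5],[-1.6,-2.8,9,0,7.5],[-1.6,-2.8,9,0,7.5]]]}}

```text
time: 2.6
eef_pos: [460.9, -103.2, 142.4]
tool_rot: [-0.004, -0.0, 1.0, -0.003]
contact_force: [1.0, -0.5, 0.5]
finger_gap: 74.9
```

```bash
python3 - <<'E'
from h import *
go((460,-104,10),np.pi/2)
c=bot.capture("wrist"); cv2.imwrite("pics/w2.png",c["color"][:,:,::-1]); np.savez("w2.npz",**c)
go((460,-104,10),np.pi/2)
print(w2pix(c,(460,-104,10),True))
E
```

```text
tcp [ 460.9 -103.2  142.4] yaw_y 1.572 tilt [-0.0075 -0.0069 -0.9999] shift_cm [-1.000e-02  1.000e-02  1.324e+01] spin 0.001 F [ 1.  -0.5  0.5] gap 74.9 q6 -1.93 t 2.6
tcp [ 461.8 -103.6  143.4] yaw_y 1.571 tilt [-0.0051 -0.0079 -1.    ] shift_cm [ 0.11  0.07 13.34] spin 0.001 F [0.5 0.3 0.5] gap 75.1 q6 -1.93 t 2.65
[322.30918714 221.19307701]
```

View pics/w2.png

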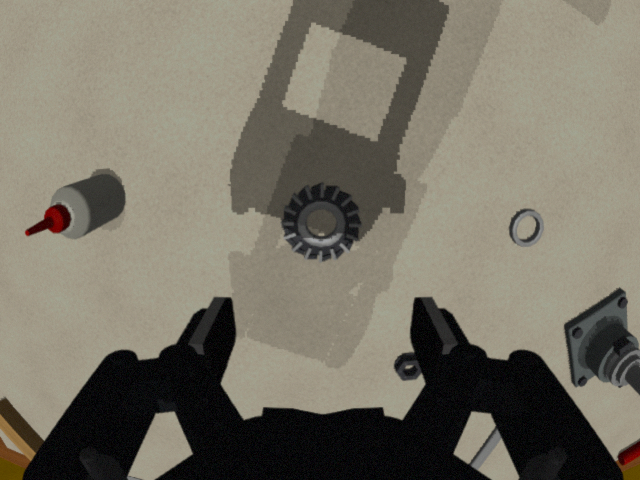

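{"method": "send_rows", "body": {"motion": [[[0,0,4,0,7.5],[0,0,8,0,7.5],[0,0,11.5,0,7.5],[0,0,12.5,0,7.5],[0,0,12.5,0,7.5]]]}}

```text
time: 3.15
eef_pos: [461.4, -104.3, 18.9]
tool_rot: [-0.003, -0.001, 1.0, -0.004]
contact_force: [-0.4, 0.1, -0.3]
finger_gap: 74.7
```

{"method": "send_rows", "body": {"motion": [[[0,0,0,0,6.8],[0,0,0,0,6.8],[0,0,0,0,6.8]]]}}

```text
time: 3.45
eef_pos: [463.3, -104.9, 20.9]
tool_rot: [-0.001, -0.001, 1.0, -0.005]
contact_force: [0.3, 0.1, 0.1]
finger_gap: 68.2
```

```bash
python3 - <<'E'
from h import *
go((460,-104,0),np.pi/2)
c=bot.capture("wrist"); cv2.imwrite("pics/w3.png",cv2.resize(c["color"][150:350,180:460,::-1],None,fx=2.8,fy=2.8)); np.savez("w3.npz",**c)
go((460,-104,0),np.pi/2)
print(w2pix(c,(460,-104,10),True))
E
```

```text
tcp [ 463.3 -104.9   20.9] yaw_y 1.572 tilt [-0.0017 -0.0091 -1.    ] shift_cm [0.33 0.11 2.09] spin 0.001 F [0.3 0.1 0.1] gap 68.2 q6 -1.93 t 3.45
tcp [ 462.9 -104.8   20.5] yaw_y 1.572 tilt [-0.0025 -0.0088 -1.    ] shift_cm [0.28 0.1  2.05] spin 0.001 F [ 0.6  0.6 -0.4] gap 67.8 q6 -1.93 t 3.5
[324.4024399  287.94449615]
```

View pics/w3.png

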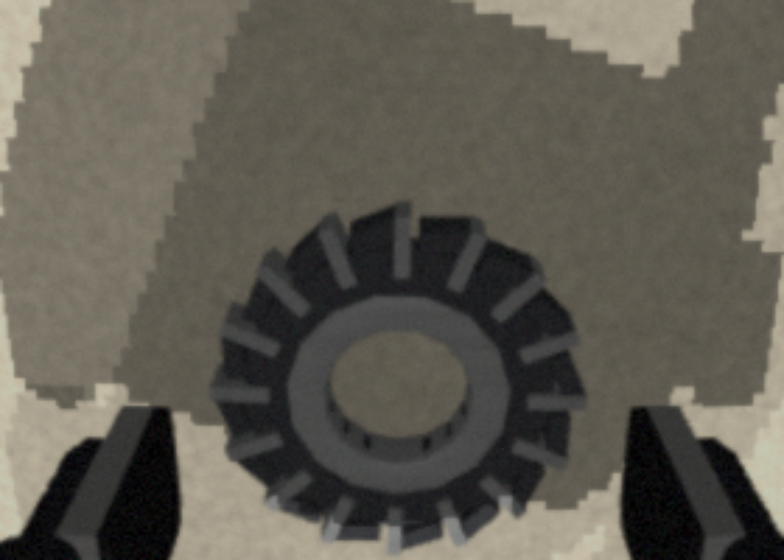

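```bash
python3 - <<'E'
from h import *
c=dict(np.load("w3.npz"));T=c["cam_to_world"]
for uv in [(241.8,294.6),(403.9,294.6)]:
    a=pix2w(c,uv,0,True);o=T[:3,3]
    y=-104.9+(34 if uv[0]>300 else -34)
    print(o+(a-o)*(y-o[1])/(a[1]-o[1]))
print(pix2w(c,(322.1,287.1),10,True))
E
```

```text
[ 456.12449864 -138.9          25.46793557]
[454.68730651 -70.9         27.39799467]
[ 459.57375477 -105.05538956   10.        ]
```

{"method": "send_rows", "body": {"motion": [[[0.33,0,0.8,0,6.8],[0.33,0,1.2,0,6.8],[0.33,0,1.2,0,6.8],[0.33,0,1.2,0,6.8]]]}}

```text
time: 3.9
eef_pos: [459.1, -104.8, 8.1]
tool_rot: [-0.002, -0.001, 1.0, -0.004]
contact_force: [-0.1, -0.2, 0.3]
finger_gap: 68.1
```

{"method": "send_rows", "body": {"motion": [[[0,0,0.5,0,6.8],[0,0,0.8,0,6.8],[0,0,1.0,0,6.8],[0,0,1.0,0,6.8]]]}}

```text
time: 4.3
eef_pos: [458.6, -104.7, -2.5]
tool_rot: [-0.002, -0.001, 1.0, -0.004]
contact_force: [0.0, 0.3, -0.2]
finger_gap: 67.9
```

```bash
python3 - <<'E'
from h import *
go((459.6,-105,-4),np.pi/2)
E
```

```text
tcp [ 458.6 -104.7   -2.5] yaw_y 1.572 tilt [-0.0045 -0.008  -1.    ] shift_cm [-0.1  -0.03  0.15] spin 0.001 F [ 0.   0.3 -0.2] gap 67.9 q6 -1.93 t 4.3
```

{"method": "send_rows", "body": {"motion": [[[-0.1,0,0.1,0,6.8],[-0.1,0,0.15,0,6.8],[-0.1,0,0.15,0,6.8]]]}}

```text
time: 4.6
eef_pos: [459.6, -104.7, -4.0]
tool_rot: [-0.002, -0.001, 1.0, -0.004]
contact_force: [0.3, -0.7, 0.5]
finger_gap: 68.1
```

{"method": "send_rows", "body": {"motion": [[[0,0,0,0,6.4],[0,0,0,0,6.0],[0,0,0,0,5.6],[0,0,0,0,5.6],[0,0,0,0,5.6]]], "grip_force": 50}}

```text
time: 5.1
eef_pos: [459.8, -105.1, -2.9]
tool_rot: [-0.003, -0.001, 1.0, -0.004]
contact_force: [-3.2, 0.4, 8.1]
finger_gap: 61.4
```

```bash
python3 - <<'E'
from h import *
go((459.6,-105,-4),np.pi/2)
E
```

```text
tcp [ 459.8 -105.1   -2.9] yaw_y 1.573 tilt [-0.005  -0.0085 -1.    ] shift_cm [0.02 0.01 0.11] spin 0.002 F [-3.2  0.4  8.1] gap 61.4 q6 -1.93 t 5.1
```

{"method": "send_rows", "body": {"motion": [[[0,0,-1,0,5.6],[0,0,-5,0,5.6],[0,0,-10,0,5.6],[0,0,-15,0,5.6],[0,0,-18,0,5.6]]]}}

```text
time: 5.6
eef_pos: [462.3, -103.9, 181.6]
tool_rot: [0.0, -0.001, 1.0, -0.005]
contact_force: [1.3, -0.5, -2.6]
finger_gap: 60.5
```

{"method": "send_rows", "body": {"motion": [[[-2,4.5,0,0,5.6],[-4,9,0,0,5.6],[-6,13.5,0,0,5.6],[-8,18,0,0,5.6],[-9,20.5,0,0,5.6]]]}}

```text
time: 6.1
eef_pos: [552.3, 104.8, 179.5]
tool_rot: [0.001, -0.002, 1.0, -0.004]
contact_force: [0.1, -0.5, -1.6]
finger_gap: 60.5
```

{"method": "send_rows", "body": {"motion": [[[0,0,0,0,5.6],[0,0,0,0,5.6]]]}}

```text
time: 6.3
eef_pos: [551.5, 105.5, 179.0]
tool_rot: [-0.0, -0.003, 1.0, -0.005]
contact_force: [-0.1, -0.5, -2.4]
finger_gap: 60.7
```

```bash
python3 - <<'E'
from h import *
c=bot.capture("wrist"); cv2.imwrite("pics/w4.png",c["color"][:,:,::-1]); np.savez("w4.npz",**c)
go((595,208,175),np.pi/2)
for z in (72,113,129):print(z,w2pix(c,(595,208,z),True))
E
```

```text
tcp [551.4 104.5 179. ] yaw_y 1.576 tilt [-6.0e-04 -9.5e-03 -1.0e+00] shift_cm [-4.41 10.33  0.29] spin 0.005 F [-0.4 -0.2 -2.1] gap 60.6 q6 -1.5 t 6.35
72 [455.19359334 285.90311184]
113 [473.2427613  311.83769336]
129 [481.474825   323.89401806]
```

View pics/w4.png

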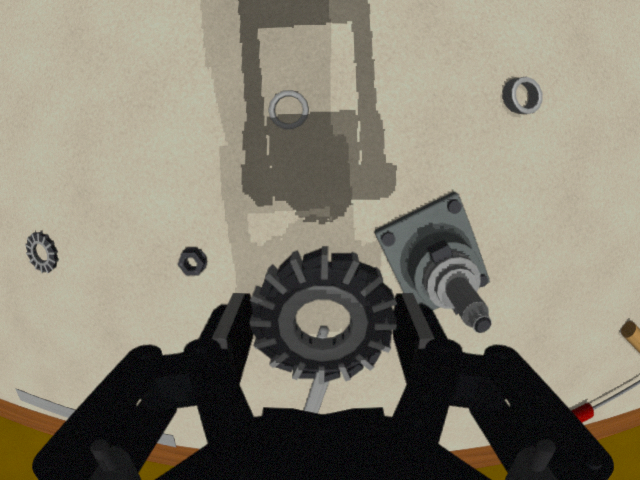

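Held cutter: bore centre about (323,318). The arbor nose top is at (484,324).

```bash
python3 - <<'E'
from h import *
c=dict(np.load("w4.npz"))
im=c["color"][:,:,::-1]
a=cv2.resize(im[235:345,430:510],None,fx=5,fy=5,interpolation=cv2.INTER_CUBIC); b=cv2.resize(im[235:345,255:390],None,fx=2.9,fy=5,interpolation=cv2.INTER_CUBIC)
b=cv2.convertScaleAbs(b,alpha=2); a=cv2.convertScaleAbs(a,alpha=1.5)
cv2.imwrite("pics/w4c.png",np.hstack([a,b])); print(a.shape,b.shape)
print(pix2w(c,(484,324),129,True),pix2w(c,(323,318),179+13,True))
E
```

```text
(550, 400, 3) (550, 392, 3)
[595.20586251 209.88943878 129.        ] [549.96983438 105.93026259 192.        ]
```

View pics/w4c.png

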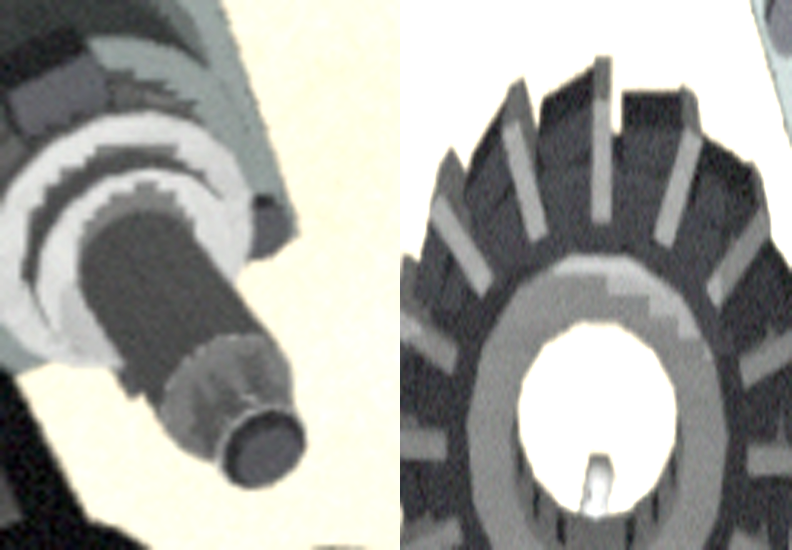

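```bash
cat >> h.py <<'E'
def ring(c,x,y,z,r=12):
    a=np.linspace(0,2*np.pi,90); return np.array([w2pix(c,(x+r*np.cos(t),y+r*np.sin(t),z),True) for t in a])
def held(c,top,bot_,l,r,h,x0,rb=12):
    "fit bore: topmost row of top ring, bottommost row of bottom ring, left/right columns of hole"
    from scipy.optimize import least_squares
    def f(p):
        A=ring(c,*p,rb);B=ring(c,p[0],p[1],p[2]-h,rb)
        return [A[:,1].min()-top,B[:,1].max()-bot_,A[:,0].min()-l,A[:,0].max()-r]
    s=least_squares(f,x0); return s.x,s.fun
E
python3 - <<'E'
from h import *
c=dict(np.load("w4.npz"))
x,f=held(c,299.4,338.4,295.7,350.9-1.2,10,(551,105,192)); print(x.round(1),f.round(1))
print(pix2w(c,(483,324.6),129,True))
E
```

```text
[557.3 105.8 186.3] [ 1.9 -2.2 -1.2  1.2]
[595.6213753 209.2480006 129.       ]
```

```bash
python3 - <<'E'
from h import *
c=dict(np.load("w4.npz"))
for z in (188,190,192): print(z,pix2w(c,(323,299.4),z,True)[0]+12,pix2w(c,(323,338.4),z-10,True)[0]-12, pix2w(c,(323,249),z,True)[0]+31.5,pix2w(c,(323,286),z,True)[0],pix2w(c,(323,381.5),z,True)[0]-31.5,pix2w(c,(295.7,318),z,True)[1]-pix2w(c,(349,318),z,True)[1])
T=c["cam_to_world"];print(T[:3,3])
b=cv2.resize(c["color"][240:390,240:405,::-1],None,fx=4,fy=4,interpolation=cv2.INTER_CUBIC)
cv2.imwrite("pics/w4d.png",cv2.convertScaleAbs(b,alpha=2.2))
E
```

```text
188 555.5634936777484 557.4577634074851 553.2927123874204 537.5050512242192 555.7599817046927 -22.12710058503754
190 554.4933994208898 556.1005492526208 552.5497460047361 536.5259911555324 554.0333037889145 -21.794618655266746
192 553.4233051640311 554.7433350977562 551.8067796220519 535.5469310868456 552.3066258731365 -21.462136725495952
[472.34734285 106.33318764 321.10257553]
```

View pics/w4d.png

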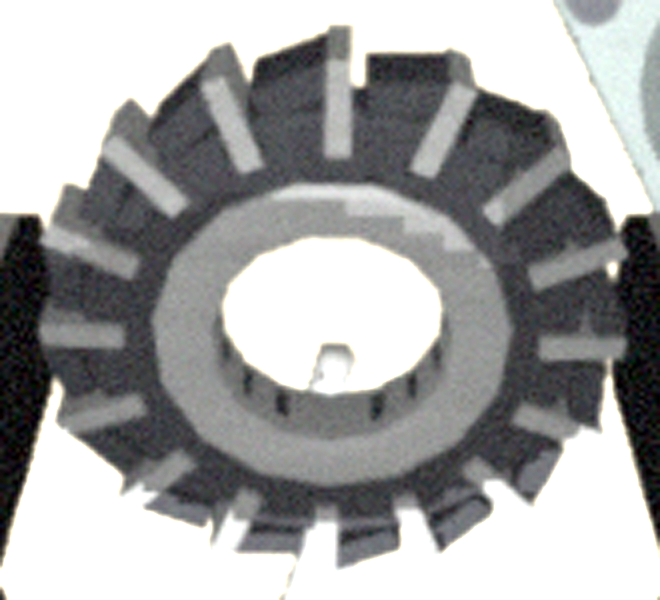

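```bash
cat >> h.py <<'E'
def ringfit(c,t,b,l,r,x0,rb=12):
    "fit one horizontal ring to its extreme rows and columns"
    from scipy.optimize import least_squares
    def f(p):
        A=ring(c,*p,rb); return [A[:,1].min()-t,A[:,1].max()-b,A[:,0].min()-l,A[:,0].max()-r]
    s=least_squares(f,x0); return s.x.round(1),s.fun.round(1)
E
python3 - <<'E'
from h import *
c=dict(np.load("w4.npz"))
print(ringfit(c,299.3,349.5,293.5,352,(551,105,192)))
E
```

```text
(array([553.5, 105.8, 192.1]), array([ 0.3, -0.3, -0.3,  0.3]))
```

{"method": "send_rows", "body": {"motion": [[[-1.4,3.4,0,0,5.6],[-2.8,6.8,0,0,5.6],[-4.2,10.3,0,0,5.6],[-4.2,10.3,2,0,5.6],[-4.2,10.3,3.5,0,5.6]]]}}

```text
time: 6.85
eef_pos: [592.7, 206.6, 142.2]
tool_rot: [-0.001, -0.002, 1.0, -0.005]
contact_force: [-1.3, -0.4, -2.6]
finger_gap: 60.8
```

{"method": "send_rows", "body": {"motion": [[[0,0,0,0,5.6],[0,0,0,0,5.6],[0,0,0,0,5.6]]]}}

```text
time: 7.15
eef_pos: [593.1, 205.6, 142.9]
tool_rot: [-0.0, -0.001, 1.0, -0.005]
contact_force: [0.2, 1.2, -2.4]
finger_gap: 60.7
```

```bash
python3 - <<'E'
from h import *
c=bot.capture("wrist");np.savez("w5.npz",**c)
go((595,208,175),np.pi/2)
b=cv2.resize(c["color"][240:390,240:405,::-1],None,fx=4,fy=4,interpolation=cv2.INTER_CUBIC)
cv2.imwrite("pics/w5.png",cv2.convertScaleAbs(b,alpha=2.2))
E
```

```text
tcp [593.4 205.8 143.3] yaw_y 1.574 tilt [ 5.0e-04 -9.9e-03 -1.0e+00] shift_cm [-0.17  0.19 -3.17] spin 0.003 F [-0.4  0.1 -2. ] gap 60.6 q6 -1.34 t 7.2
```

View pics/w5.png

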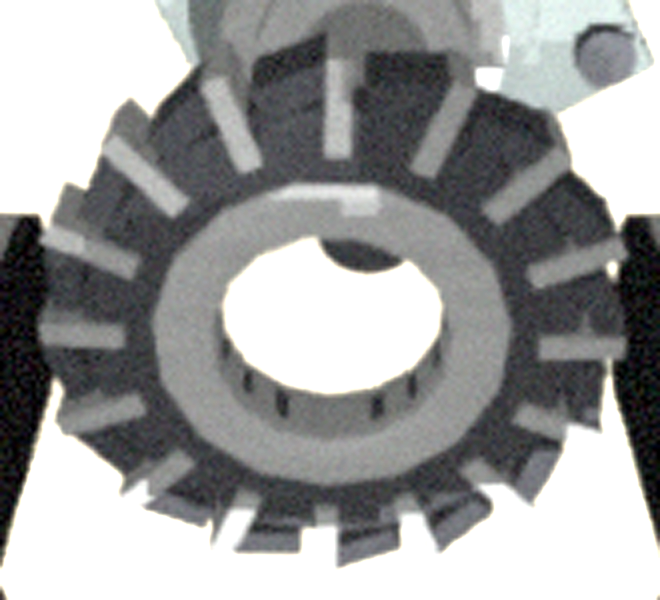

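```bash
python3 - <<'E'
from h import *
c=dict(np.load("w5.npz"))
print(pix2w(c,(330.5,307.5),129,True)-[6.5,0,0])
print(ringfit(c,299.3,349.5,293.5,352,(595,207,156)))
E
```

```text
[595.27254295 209.44189928 129.        ]
(array([595. , 205.9, 156.1]), array([ 0.3, -0.3, -0.3,  0.3]))
```

{"method": "send_rows", "body": {"motion": [[[-0.03,0.18,0,0,5.6],[-0.03,0.37,0,0,5.6],[-0.03,0.37,0.8,0,5.6],[-0.03,0.37,1.6,0,5.6],[-0.03,0.37,1.6,0,5.6]]]}}

```text
time: 7.7
eef_pos: [591.9, 209.0, 124.8]
tool_rot: [-0.002, -0.002, 1.0, -0.006]
contact_force: [0.3, -0.2, -2.2]
finger_gap: 60.8
```

```bash
python3 - <<'E'
from h import *
go((593.7,209.3,100),np.pi/2)
c=bot.capture("wrist");np.savez("w6.npz",**c)
T=c["cam_to_world"]
print(T[:3,3])
# nose pixels inside bore: dark blob inside predicted bore-bottom ellipse region
g=cv2.cvtColor(c["color"],cv2.COLOR_RGB2GRAY)[296:342:3,292:356:3]
for r in g: print(' '.join(f"{v:3d}" for v in r))
E
```

```text
tcp [591.9 209.  124.8] yaw_y 1.574 tilt [-0.0038 -0.011  -0.9999] shift_cm [-0.19  0.06  2.48] spin 0.003 F [ 0.3 -0.2 -2.2] gap 60.8 q6 -1.34 t 7.7
[513.17454009 210.38448544 267.23403105]
 66  78  74  72  70  74  72  71  75  72  69  70  73  76  72  72  70  72  72  73  67  34
 76  77  74  71  73  71  69  69  68  68  67  67  69  71  74  74  70  68  71  73  72  67
 70  69  71  69  68  63  61  60  52  59  61  61  62  60  59  68  67  74  68  70  71  73
 72  68  69  71  72  63  56  59  62  60  64  59  63  57  57  57  56  64  67  68  69  66
 71  71  73 141 125  60  59  59  43  24  29  21  24  30  62  58  51  59  76  70  73  70
 70  68 145 158 156  72  56  34  21  29  27  31  28  28  28  54  51 112 151  80  75  74
 69  77 157 155 153 143  65  26  29  35  31  32  29  26  25  43  82 166 156 120  69  69
 72  92 160 156 161 158  62  32  30  32  30  27  29  29  29  26 141 163 164 146  71  70
 69  64 156 159 161 156  92  24  29  28  28  26  24  31  23  34 152 162 163 127  65  72
 65  56 151 154 162 150 141  38  28  25  31  31  27  27  29  76 161 161 165  90  56  71
 75  46  90 155 160 157 152 116  35  30  30  29  26  26  62 156 160 161 146  41  65  70
 69  41  54 129 159 157 153 152 148 106  55  45  77 115 160 162 165 159  59  33  71  71
 70  53  56  41  90 152 162 160 163 158 157 167 161 165 162 160 136  56  52  51  72  68
 73  64  55  30  53  53 129 155 157 156 157 160 158 158 151  65  52  26  56  62  69  70
 73  67  60  45  52  54  30  52  62  80 101  89  71  52  40  54  53  31  58  74  74  71
 74  71  69  54  54  54  22  50  52  57  50  54  51  55  20  55  54  57  71  72  71  69
```

```bash
cat >> h.py <<'E'
def blob(c,u,v,thr=42,lo=0,pad=60):
    "centroid/bounds of the dark blob containing pixel (u,v)"
    g=cv2.medianBlur(cv2.cvtColor(c["color"],cv2.COLOR_RGB2GRAY),3)
    m=((g<thr)&(g>=lo)).astype(np.uint8); n,l,st,ce=cv2.connectedComponentsWithStats(m,connectivity=4)
    k=l[int(v),int(u)]; return k,st[k],ce[k]
E
python3 - <<'E'
from h import *
c=dict(np.load("w6.npz"))
k,st,ce=blob(c,325,318);print(k,st,ce,pix2w(c,ce,129,True))
print(ringfit(c,299.3,349.5,293.5,352,(595,207,138)))
E
```

```text
8 [311 306  27  23 489] [324.16564417 317.21063395] [595.28524364 209.9762641  129.        ]
(array([593.9, 209.4, 137.9]), array([ 0.3, -0.3, -0.2,  0.2]))
```

{"method": "send_rows", "body": {"motion": [[[-0.15,0.08,0,0,5.6],[-0.15,0.08,0.5,0,5.6],[-0.15,0.08,0.8,0,5.6],[-0.15,0.09,0.8,0,5.6],[-0.15,0.09,0.8,0,5.6]]]}}

```text
time: 8.25
eef_pos: [593.7, 209.9, 117.2]
tool_rot: [-0.002, -0.002, 1.0, -0.005]
contact_force: [0.4, -0.4, -2.2]
finger_gap: 60.6
```

```bash
python3 - <<'E'
from h import *
c=bot.capture("wrist");np.savez("w7.npz",**c)
go((593.3,209.6,70),np.pi/2)
k,st,ce=blob(c,324,325);print(k,st,ce,pix2w(c,ce,129,True))
print(ringfit(c,299.3,349.5,293.5,352,(595,207,130)))
E
```

```text
tcp [593.9 209.9 117.5] yaw_y 1.574 tilt [-0.0028 -0.0107 -0.9999] shift_cm [0.04 0.02 4.75] spin 0.003 F [ 0.1  0.1 -2.2] gap 60.5 q6 -1.34 t 8.3
10 [308 311  29  24 530] [322.06226415 322.88490566] [595.31636659 210.0397705  129.        ]
(array([595.7, 210.3, 130.3]), array([ 0.3, -0.3, -0.2,  0.2]))
```

{"method": "send_rows", "body": {"motion": [[[0.03,0,1,0,5.6],[0.02,0.02,2,0,5.6],[0.01,0.03,3,0,5.6],[0,0.04,4,0,5.6],[0,0.04,4.3,0,5.6]]]}}

```text
time: 8.8
eef_pos: [592.4, 209.5, 72.1]
tool_rot: [-0.003, -0.002, 1.0, -0.006]
contact_force: [-0.1, -0.0, -2.7]
finger_gap: 60.8
```

{"method": "send_rows", "body": {"motion": [[[0,0,0,0,5.6],[0,0,0.1,0,5.6],[0,0,0.2,0,5.6],[0,0,0.2,0,5.6]]]}}

```text
time: 9.2
eef_pos: [592.6, 209.6, 70.4]
tool_rot: [-0.003, -0.002, 1.0, -0.006]
contact_force: [-0.2, -0.3, -2.9]
finger_gap: 60.9
```

{"method": "send_rows", "body": {"motion": [[[0,0,0.1,0,5.6],[0,0,0.2,0,5.6],[0,0,0.2,0,5.6]]]}}

```text
time: 9.5
eef_pos: [592.9, 209.6, 69.3]
tool_rot: [-0.002, -0.002, 1.0, -0.006]
contact_force: [-1.7, 0.4, 1.8]
finger_gap: 60.3
```

```bash
python3 - <<'E'
from h import *
go((593.6,209.7,69),np.pi/2)
E
```

```text
tcp [592.9 209.6  69.3] yaw_y 1.574 tilt [-0.0049 -0.0113 -0.9999] shift_cm [-0.07  0.01  0.03] spin 0.003 F [-1.7  0.4  1.8] gap 60.3 q6 -1.34 t 9.5
```

{"method": "send_rows", "body": {"motion": [[[0,0,0.05,0,5.6],[0,0,0.05,0,6.2],[0,0,0.05,0,6.6],[0,0,0.05,0,6.9],[0,0,0.05,0,7.2]]]}}

```text
time: 10.0
eef_pos: [593.2, 209.7, 69.0]
tool_rot: [-0.002, -0.002, 1.0, -0.006]
contact_force: [-0.2, -1.1, 0.4]
finger_gap: 72.4
```

{"method": "send_rows", "body": {"motion": [[[0,0,-0.5,0,7.2],[0,0,-3,0,7.2],[0,0,-6,0,7.2],[0,0,-9,0,7.2],[0,0,-11,0,7.2]]]}}

```text
time: 10.5
eef_pos: [595.0, 211.3, 182.3]
tool_rot: [-0.0, -0.002, 1.0, -0.005]
contact_force: [0.6, -0.1, -0.9]
finger_gap: 71.7
```

```bash
python3 - <<'E'
from h import *
go((463.5,73.5,60),np.pi/2)
c=bot.capture("wrist");np.savez("w8.npz",**c)
cv2.imwrite("pics/w8.png",c["color"][:,:,::-1])
T=c["cam_to_world"];print(w2pix(c,(595.3,210,82),True),w2pix(c,(464,74,8),True),w2pix(c,(464,74,8),True))
E
```

```text
tcp [595.  211.3 182.3] yaw_y 1.574 tilt [-2.000e-04 -1.020e-02 -9.999e-01] shift_cm [ 13.2  -13.61  12.38] spin 0.003 F [ 0.6 -0.1 -0.9] gap 71.7 q6 -1.34 t 10.5
[321.79786521 234.4721323 ] [169.20265054  65.80856024] [169.20265054  65.80856024]
```

View pics/w8.png

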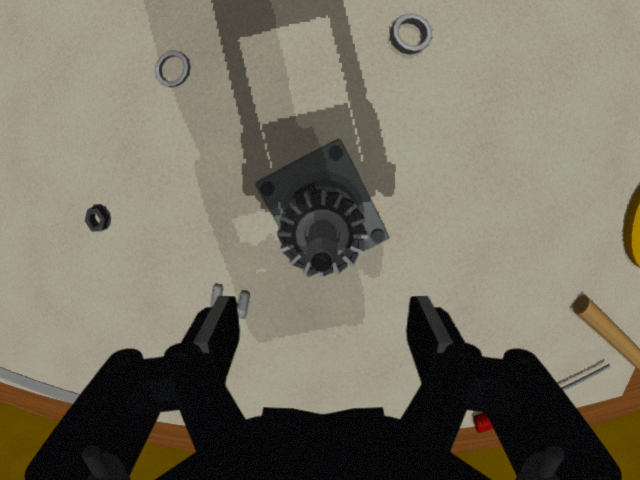

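The large cutter sits on the shoulder, concentric with it at (322,234). The spacer is at (172,68), and I go there next.

{"method": "send_rows", "body": {"motion": [[[3.3,-3.4,0,0,6.0],[6.6,-6.8,0,0,5.5],[9.9,-10.2,2,0,4.5],[13.1,-13.5,4,0,4.5],[13.1,-13.5,7,0,4.5]]]}}

```text
time: 11.05
eef_pos: [463.4, 73.3, 115.9]
tool_rot: [0.002, -0.0, 1.0, -0.005]
contact_force: [1.0, 0.1, 0.5]
finger_gap: 45.0
```

{"method": "send_rows", "body": {"motion": [[[0,0,2,0,4.5],[0,0,2,0,4.5],[0,0,2,0,4.5]]]}}

```text
time: 11.35
eef_pos: [463.5, 73.2, 95.9]
tool_rot: [0.002, -0.0, 1.0, -0.005]
contact_force: [-0.2, -0.7, -0.9]
finger_gap: 45.3
```

```bash
cat >> h.py <<'E'
def cloud(c):
    K=c["camera_matrix"];T=c["cam_to_world"];v,u=np.mgrid[:480,:640]
    p=np.stack([u-K[0,2],v-K[1,2]],-1)/K[0,0]; r=np.hypot(p[...,0],p[...,1])+1e-9
    d=c["z_map"]; q=np.dstack([p*(np.tan(np.minimum(r,1.4))/r*d)[...,None],d])
    return q@T[:3,:3].T+T[:3,3]
def above(c,xy,rad,zlo,zhi):
    "circle around the points of height zlo..zhi near xy"
    P=cloud(c); m=(P[...,2]>zlo)&(P[...,2]<zhi)&(np.hypot(P[...,0]-xy[0],P[...,1]-xy[1])<rad)&(c["z_map"]>0)
    Q=P[m]
    if len(Q)<10: return None
    (cx,cy),rr=cv2.minEnclosingCircle(Q[:,:2].astype(np.float32)); return (round(cx,1),round(cy,1),round(rr,1)),np.median(Q[:,2]).round(1),len(Q),Q[:,:2].mean(0).round(1)
E
python3 - <<'E'
from h import *
w8=dict(np.load("w8.npz"));print(pix2w(w8,(172,68),8,True),above(w8,(464,74),30,4,20),"cutter",above(w8,(595,210),40,77,90))
c=bot.capture("wrist");np.savez("w9.npz",**c)
go((463.5,73.5,60),np.pi/2)
print(w2pix(c,(464,74,8),True),above(c,(464,74),30,4,20))
print("collar",above(w8,(440,281),30,10,30))
b=cv2.resize(c["color"][180:340,220:420,::-1],None,fx=3.5,fy=3.5); cv2.imwrite("pics/w9.png",b)
E
```

```text
[466.34238457  76.76010227   8.        ] ((466.3, 75.1, 17.2), np.float64(7.1), 525, array([466.4,  75.9])) cutter ((595.9, 210.1, 31.8), np.float64(80.9), 4387, array([591.9, 210.1]))
tcp [464.6  73.3  96.9] yaw_y 1.572 tilt [ 0.0063 -0.01   -0.9999] shift_cm [0.13 0.06 3.68] spin 0.001 F [-0.3  0.2  0.9] gap 44.9 q6 -1.55 t 11.4
[324.80629224 240.22699127] ((465.6, 74.7, 17.0), np.float64(7.1), 1025, array([465.1,  74.7]))
collar ((441.2, 282.8, 17.2), np.float64(18.9), 774, array([441.6, 282.3]))
```

View pics/w9.png

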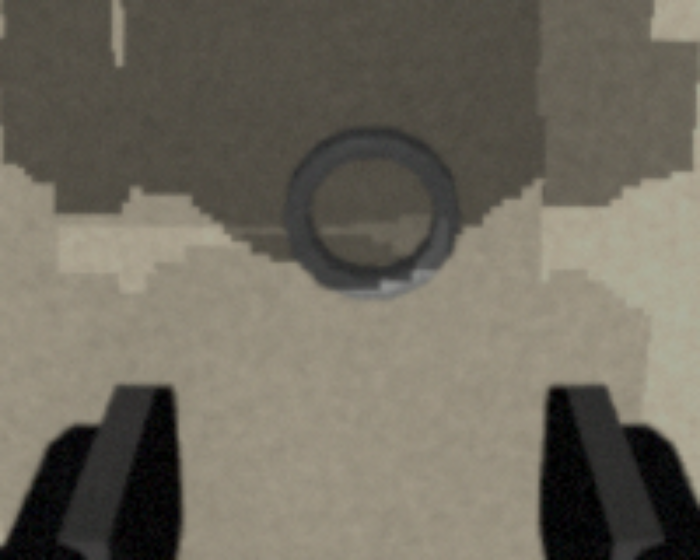

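{"method": "send_rows", "body": {"motion": [[[-0.1,0.14,3,0,4.3],[-0.1,0.14,6,0,4.3],[-0.1,0.14,7.5,0,4.3],[-0.1,0.14,8.0,0,4.3],[-0.1,0.14,8.0,0,4.3]]]}}

```text
time: 11.9
eef_pos: [467.1, 74.2, 17.4]
tool_rot: [0.004, -0.001, 1.0, -0.005]
contact_force: [-0.1, 0.2, 0.2]
finger_gap: 42.9
```

```bash
python3 - <<'E'
from h import *
c=bot.capture("wrist")
go((465.6,74.7,3),np.pi/2)
print(above(c,(465,74),24,4,12))
E
```

```text
tcp [467.7  74.1  18. ] yaw_y 1.572 tilt [ 0.0086 -0.0099 -0.9999] shift_cm [0.22 0.07 1.5 ] spin 0.002 F [ 0.8  0.6 -0.4] gap 43.0 q6 -1.55 t 11.95
((465.5, 74.7, 17.1), np.float64(7.2), 2069, array([464.4,  74.6]))
```

{"method": "send_rows", "body": {"motion": [[[0.2,0.05,0.7,0,4.2],[0.2,0.05,1.2,0,4.0],[0.2,0.05,1.5,0,4.0],[0.2,0.05,1.5,0,4.0]]]}}

```text
time: 12.35
eef_pos: [465.4, 74.5, 2.6]
tool_rot: [0.004, -0.001, 1.0, -0.005]
contact_force: [-0.2, 0.1, -0.3]
finger_gap: 40.1
```

```bash
python3 - <<'E'
from h import *
go((465.6,74.7,2),np.pi/2)
E
```

```text
tcp [465.4  74.5   2.6] yaw_y 1.572 tilt [ 0.0078 -0.01   -0.9999] shift_cm [-0.02  0.02  0.06] spin 0.002 F [-0.2  0.1 -0.3] gap 40.1 q6 -1.55 t 12.35
```

{"method": "send_rows", "body": {"motion": [[[0,0,0.04,0,3.6],[0,0,0.04,0,3.2],[0,0,0.04,0,2.9],[0,0,0.04,0,2.9]]], "grip_force": 40}}

```text
time: 12.75
eef_pos: [465.6, 74.4, 2.6]
tool_rot: [0.004, -0.001, 1.0, -0.005]
contact_force: [-1.5, -0.6, 4.3]
finger_gap: 30.7
```

{"method": "send_rows", "body": {"motion": [[[0,0,-1,0,2.9],[0,0,-5,0,2.9],[0,0,-10,0,2.9],[0,0,-15,0,2.9],[0,0,-17,0,2.9]]]}}

```text
time: 13.25
eef_pos: [467.6, 76.3, 178.9]
tool_rot: [0.009, -0.001, 1.0, -0.005]
contact_force: [0.2, -0.5, -0.1]
finger_gap: 30.4
```

{"method": "send_rows", "body": {"motion": [[[-3.2,3.3,0,0,2.9],[-6.4,6.6,0,0,2.9],[-9.6,9.9,0,0,2.9],[-12.8,13.4,0,0,2.9],[-12.8,13.4,0,0,2.9]]]}}

```text
time: 13.75
eef_pos: [598.3, 214.4, 179.6]
tool_rot: [0.01, -0.002, 1.0, -0.004]
contact_force: [-0.1, 0.3, -1.6]
finger_gap: 30.6
```

{"method": "send_rows", "body": {"motion": [[[0,0,0,0,2.9],[0,0,0,0,2.9]]]}}

```text
time: 13.95
eef_pos: [597.6, 214.1, 179.4]
tool_rot: [0.01, -0.002, 1.0, -0.004]
contact_force: [0.1, 0.6, -0.3]
finger_gap: 30.8
```

```bash
python3 - <<'E'
from h import *
c=bot.capture("wrist");np.savez("w10.npz",**c)
go((593.6,209.7,130),np.pi/2)
s,p,M=tool()
P=cloud(c)
for zl in range(120,200,4):
    m=(P[...,2]>zl)&(P[...,2]<zl+4)&(np.hypot(P[...,0]-595,P[...,1]-210)<25)&(c["z_map"]>0); print(zl,m.sum(),P[m].mean(0).round(1) if m.sum() else '')
print(w2pix(c,(595.3,210,129),True))
b=cv2.resize(c["color"][240:360,240:405,::-1],None,fx=4,fy=4,interpolation=cv2.INTER_CUBIC); cv2.imwrite("pics/w10.png",cv2.convertScaleAbs(b,alpha=2))
E
```

```text
tcp [597.4 213.7 179.6] yaw_y 1.575 tilt [ 0.0201 -0.0079 -0.9998] shift_cm [ 0.49 -0.35  4.95] spin 0.004 F [-0.5 -0.5 -0.3] gap 30.6 q6 -1.33 t 14.0
120 72 [592.3 210.4 121.7]
124 231 [595.5 210.2 126.7]
128 185 [596.8 210.  128.7]
132 0 
136 0 
140 0 
144 0 
148 0 
152 0 
156 0 
160 0 
164 0 
168 0 
172 3 [592.3 214.3 175.9]
176 406 [596.1 214.1 178.5]
180 1493 [595.3 213.9 182.9]
184 1157 [597.  214.  184.8]
188 274 [591.8 206.8 190.1]
192 322 [591.5 206.4 194.1]
196 331 [591.4 205.7 198. ]
[315.53558234 256.27492676]
```

View pics/w10.png

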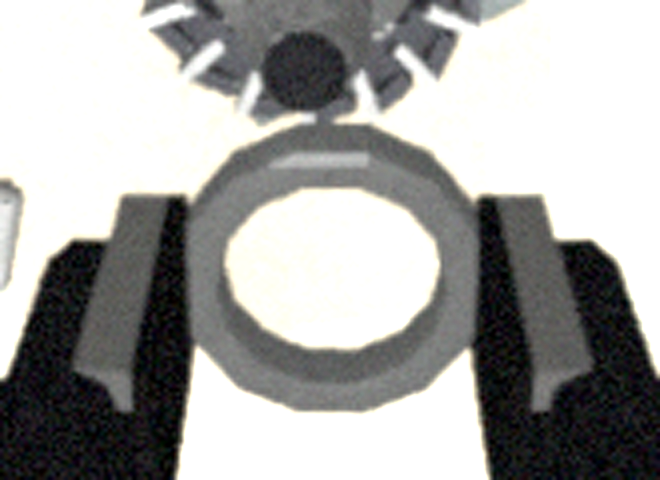

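{"method": "send_rows", "body": {"motion": [[[0,0,-4,0,2.9],[0,0,-8,0,2.9],[0,0,-8,0,2.9],[0,0,-8,0,2.9],[0,0,-8,0,2.9]]]}}

```text
time: 14.5
eef_pos: [594.6, 213.4, 258.5]
tool_rot: [0.009, -0.002, 1.0, -0.004]
contact_force: [0.1, -0.1, 0.4]
finger_gap: 30.8
```

{"method": "send_rows", "body": {"motion": [[[0,0,4,0,2.9],[0,0,8,0,2.9]]]}}

```text
time: 14.7
eef_pos: [595.9, 212.3, 177.6]
tool_rot: [0.01, -0.001, 1.0, -0.004]
contact_force: [-0.4, -0.1, -0.9]
finger_gap: 30.9
```

{"method": "send_rows", "body": {"motion": [[[0,0,0,0,2.9],[0,0,0,0,2.9],[0,0,0,0,2.9]]]}}

```text
time: 15.0
eef_pos: [596.9, 212.5, 179.4]
tool_rot: [0.011, -0.001, 1.0, -0.004]
contact_force: [0.7, 1.4, 0.8]
finger_gap: 30.7
```

```bash
python3 - <<'E'
from h import *
go((593.6,209.7,130),np.pi/2)
E
```

```text
tcp [596.9 212.5 179.4] yaw_y 1.574 tilt [ 0.0217 -0.0077 -0.9997] shift_cm [ 0.44 -0.24  4.93] spin 0.003 F [0.7 1.4 0.8] gap 30.7 q6 -1.33 t 15.0
```

{"method": "send_rows", "body": {"motion": [[[4,0,0,0,2.9],[8,0,0,0,2.9],[12,0,0,0,2.9],[12,0,0,0,2.9],[12,0,0,0,2.9]]]}}

```text
time: 15.5
eef_pos: [478.1, 212.8, 179.4]
tool_rot: [0.013, -0.002, 1.0, -0.003]
contact_force: [-0.0, 0.7, -0.7]
finger_gap: 30.8
```

{"method": "send_rows", "body": {"motion": [[[-4,0,0,0,2.9],[-8,0,0,0,2.9],[-12,0,0,0,2.9]]]}}

```text
time: 15.8
eef_pos: [602.5, 213.5, 185.5]
tool_rot: [0.016, -0.002, 1.0, -0.003]
contact_force: [-0.2, -0.9, -0.3]
finger_gap: 30.2
```

{"method": "send_rows", "body": {"motion": [[[0,0,0,0,2.9],[0,0,0,0,2.9],[0,0,0,0,2.9]]]}}

```text
time: 16.1
eef_pos: [602.9, 213.6, 186.2]
tool_rot: [0.017, -0.002, 1.0, -0.002]
contact_force: [-0.8, 0.3, 0.5]
finger_gap: 31.0
```

```bash
python3 - <<'E'
from h import *
go((593.6,209.7,130),np.pi/2)
E
```

```text
tcp [602.9 213.6 186.2] yaw_y 1.574 tilt [ 0.0335 -0.0047 -0.9994] shift_cm [ 1.12 -0.36  5.59] spin 0.003 F [-0.8  0.3  0.5] gap 31.0 q6 -1.33 t 16.1
```

{"method": "send_rows", "body": {"motion": [[[4.5,0,0,0,2.9],[9,0,0,0,2.9],[13.5,0,0,0,2.9]]]}}

```text
time: 16.4
eef_pos: [465.5, 213.1, 181.6]
tool_rot: [0.017, -0.002, 1.0, -0.002]
contact_force: [-0.2, -0.5, -0.6]
finger_gap: 30.2
```

{"method": "send_rows", "body": {"motion": [[[0,0,0,0,2.9],[0,0,0,0,2.9],[0,0,0,0,2.9]]]}}

```text
time: 16.7
eef_pos: [466.5, 213.5, 182.9]
tool_rot: [0.018, -0.002, 1.0, -0.002]
contact_force: [0.5, -0.1, 0.2]
finger_gap: 30.9
```

{"method": "send_rows", "body": {"motion": [[[-2,0,0,0,2.9],[-4,0,0,0,2.9],[-6,0,0,0,2.9],[-6,0,0,0,2.9],[-6,0,0,0,2.9]]]}}

```text
time: 17.2
eef_pos: [527.6, 213.6, 185.4]
tool_rot: [0.018, -0.001, 1.0, -0.002]
contact_force: [-1.1, -0.5, -0.1]
finger_gap: 30.8
```

{"method": "send_rows", "body": {"motion": [[[-2,0,0,0,2.9],[-4,0,0,0,2.9],[-6,0,0,0,2.9],[-6,0,0,0,2.9],[-6,0,0,0,2.9]]]}}

```text
time: 17.7
eef_pos: [586.8, 213.8, 187.3]
tool_rot: [0.017, -0.001, 1.0, -0.002]
contact_force: [-0.3, -0.9, -0.5]
finger_gap: 30.8
```

```bash
python3 - <<'E'
from h import *
go((593.6,209.7,130),np.pi/2)
E
```

```text
tcp [586.8 213.8 187.3] yaw_y 1.573 tilt [ 0.0349 -0.0036 -0.9994] shift_cm [-0.48 -0.39  5.75] spin 0.003 F [-0.3 -0.9 -0.5] gap 30.8 q6 -1.33 t 17.7
```

{"method": "send_rows", "body": {"motion": [[[0,0,-4,0,2.9],[0,0,-8,0,2.9],[0,0,-12,0,2.9],[0,0,-12,0,2.9],[0,0,-12,0,2.9]]]}}

```text
time: 18.2
eef_pos: [582.2, 214.6, 308.9]
tool_rot: [0.019, -0.002, 1.0, -0.001]
contact_force: [0.6, -0.2, -1.5]
finger_gap: 30.5
```

{"method": "send_rows", "body": {"motion": [[[0,0,5,0,2.9]]]}}

```text
time: 18.3
eef_pos: [587.9, 215.8, 266.3]
tool_rot: [0.026, -0.002, 1.0, 0.0]
contact_force: [2.1, 0.6, -0.9]
finger_gap: 30.8
```

{"method": "send_rows", "body": {"motion": [[[0,0,5,0,2.9]]]}}

```text
time: 18.4
eef_pos: [589.3, 215.9, 214.6]
tool_rot: [0.026, -0.002, 1.0, 0.001]
contact_force: [1.3, -0.2, -0.5]
finger_gap: 31.1
```

{"method": "send_rows", "body": {"motion": [[[0,0,0,0,2.9]]]}}

```text
time: 18.5
eef_pos: [582.0, 214.2, 203.9]
tool_rot: [0.017, -0.002, 1.0, -0.002]
contact_force: [-0.8, 0.6, -1.3]
finger_gap: 31.0
```

{"method": "send_rows", "body": {"motion": [[[0,0,0,0,2.9],[0,0,0,0,2.9]]]}}

```text
time: 18.7
eef_pos: [580.9, 214.1, 203.5]
tool_rot: [0.015, -0.002, 1.0, -0.002]
contact_force: [-0.5, 1.0, -0.9]
finger_gap: 30.8
```

```bash
python3 - <<'E'
from h import *
go((593.6,209.7,130),np.pi/2); print(bot.state()["qpos"],bot.state()["qd"])
E
```

```text
tcp [580.9 214.1 203.5] yaw_y 1.575 tilt [ 0.0304 -0.0041 -0.9995] shift_cm [-1.05 -0.42  7.38] spin 0.004 F [-0.5  1.  -0.9] gap 30.8 q6 -1.33 t 18.7
[ 0.24552749  0.21175561  1.67360025 -0.01210401  1.22781042 -1.325682  ] [-0.00312134 -0.01981723 -0.0390013  -0.00148388 -0.01382867 -0.00063146]
```

{"method": "send_rows", "body": {"motion": [[[0,0,-5,0,2.9]]]}}

```text
time: 18.8
eef_pos: [574.6, 213.1, 246.5]
tool_rot: [0.008, -0.002, 1.0, -0.004]
contact_force: [0.6, 0.4, -0.9]
finger_gap: 30.9
```

{"method": "send_rows", "body": {"motion": [[[0,0,-2,0,2.9],[0,0,-1,0,2.9],[0,0,0,0,2.9],[0,0,0,0,2.9],[0,0,0,0,2.9]]]}}

```text
time: 19.3
eef_pos: [573.5, 212.8, 244.5]
tool_rot: [0.006, -0.002, 1.0, -0.004]
contact_force: [1.2, -0.2, -0.7]
finger_gap: 30.7
```

{"method": "send_rows", "body": {"motion": [[[0,0,-5,0,2.9]]]}}

```text
time: 19.4
eef_pos: [567.2, 211.7, 284.2]
tool_rot: [-0.004, -0.002, 1.0, -0.007]
contact_force: [0.1, -0.1, -1.2]
finger_gap: 30.8
```

{"method": "send_rows", "body": {"motion": [[[0,0,-1,0,2.9],[0,0,0,0,2.9],[0,0,0,0,2.9],[0,0,0,0,2.9]]]}}

```text
time: 19.8
eef_pos: [565.9, 211.3, 281.4]
tool_rot: [-0.006, -0.002, 1.0, -0.007]
contact_force: [0.3, -1.2, -0.7]
finger_gap: 30.4
```

```bash
python3 - <<'E'
from h import *
go((593.6,209.7,180),np.pi/2)
E
```

```text
tcp [565.9 211.3 281.4] yaw_y 1.575 tilt [-0.0126 -0.015  -0.9998] shift_cm [-2.9  -0.02 10.11] spin 0.004 F [ 0.3 -1.2 -0.7] gap 30.4 q6 -1.33 t 19.8
```

{"method": "send_rows", "body": {"motion": [[[-1,0,4,0,2.9]]]}}

```text
time: 19.9
eef_pos: [579.1, 212.0, 247.2]
tool_rot: [-0.0, -0.002, 1.0, -0.006]
contact_force: [1.7, -0.1, 0.0]
finger_gap: 30.5
```

{"method": "send_rows", "body": {"motion": [[[-1,0,3,0,2.9],[-2,0,5,0,2.9],[-2,0,6,0,2.9],[-2,0,6,0,2.9],[-2,0,6,0,2.9]]]}}

```text
time: 20.4
eef_pos: [598.9, 211.5, 187.5]
tool_rot: [-0.0, -0.002, 1.0, -0.006]
contact_force: [0.2, 0.5, -0.2]
finger_gap: 31.2
```

```bash
cat >> h.py <<'E'
def held_ring(c,z0,z1,xy,rad):
    "mask of top face between heights; circle fit of its points by RANSAC-free least squares on convex hull"
    P=cloud(c); m=(P[...,2]>z0)&(P[...,2]<z1)&(np.hypot(P[...,0]-xy[0],P[...,1]-xy[1])<rad)&(c["z_map"]>0); return P[m]
E
python3 - <<'E'
from h import *
c=bot.capture("wrist");np.savez("w11.npz",**c)
go((593.6,209.7,135),np.pi/2)
s,p,M=tool(); P=cloud(c)
m=(c["z_map"]>0)&(P[...,2]>p[2]+2)&(P[...,2]<p[2]+7.5)&(np.abs(P[...,1]-p[1])<15)&(np.abs(P[...,0]-p[0])<25)
Q=P[m];print(len(Q),Q[:,2].min(),Q.min(0),Q.max(0))
m=(c["z_map"]>0)&(P[...,2]>126)&(P[...,2]<131)&(np.hypot(P[...,0]-595,P[...,1]-210)<12);print("nose",m.sum(),P[m].mean(0))
b=cv2.resize(c["color"][240:360,240:405,::-1],None,fx=4,fy=4,interpolation=cv2.INTER_CUBIC); cv2.imwrite("pics/w11.png",cv2.convertScaleAbs(b,alpha=2))
# bore: hole as bright region inside ring
g=cv2.cvtColor(c["color"],cv2.COLOR_RGB2GRAY); 
w10=dict(np.load("w10.npz"))
print(ringfit(w10,240+186/4,240+384/4,240+218/4,240+446/4,(597,214,185)))
E
```

```text
tcp [599.5 211.7 188.5] yaw_y 1.576 tilt [ 0.0015 -0.0112 -0.9999] shift_cm [ 0.59 -0.13  5.35] spin 0.005 F [ 0.4 -0.2 -0.5] gap 30.8 q6 -1.34 t 20.45
1958 190.46658255785323 [582.48272427 196.68353648 190.46658256] [615.81632556 226.64017186 193.95861176]
nose 339 [596.48611076 210.04020618 127.90348342]
(array([596.5, 214.5, 186.6]), array([ 0.3, -0.3, -0.3,  0.3]))
```

{"method": "send_rows", "body": {"motion": [[[0.38,-0.2,0,0,2.9],[0.38,-0.18,2,0,2.9],[0.38,-0.16,4,0,2.9],[0.38,-0.15,5,0,2.9],[0.38,-0.15,5,0,2.9]]]}}

```text
time: 20.95
eef_pos: [594.4, 209.3, 137.3]
tool_rot: [-0.001, -0.002, 1.0, -0.006]
contact_force: [0.4, -0.3, -0.3]
finger_gap: 31.0
```

```bash
cat >> h.py <<'E'
def check(c,nose=True,hh=7,w=18):
    s,p,M=tool(); P=cloud(c); ok=c["z_map"]>0
    m=ok&(P[...,2]>p[2]+hh-3)&(P[...,2]<p[2]+hh+3)&(np.abs(P[...,1]-p[1])<8)&(np.abs(P[...,0]-p[0])<45)
    Q=P[m]; print("part x",((Q[:,0].min()+Q[:,0].max())/2).round(1),"width",np.ptp(Q[:,0]).round(1),"top z",np.percentile(Q[:,2],90).round(1))
    n=w2pix(c,(595.3,210,129),True); k,st,ce=blob(c,n[0],n[1]); print("nose",n.round(),k,st,ce.round(1),pix2w(c,ce,129,True).round(1))
E
python3 - <<'E'
from h import *
c=bot.capture("wrist");np.savez("w12.npz",**c)
go((593.6,209.7,135),np.pi/2); check(c)
g=cv2.cvtColor(c["color"],cv2.COLOR_RGB2GRAY)[285:345:3,290:356:3]
for r in g: print(' '.join(f"{v:3d}" for v in r))
E
```

```text
tcp [595.4 209.5 138.5] yaw_y 1.576 tilt [ 8.000e-04 -1.140e-02 -9.999e-01] shift_cm [0.18 0.02 0.35] spin 0.005 F [-0.3  0.  -0.1] gap 30.4 q6 -1.34 t 21.0
part x 593.6 width 31.7 top z 143.2
nose [324. 299.] 12 [311 289  26  22 451] [323.8 299.1] [595.6 210.  129. ]
 49  55  53  68  71  71  71  70  65  64  81  79  80  82  86  68  69  68  66  61  48  51
 50  54  70  68  70  68  66  65  60  55  52  42  46  48  71  66  67  65  67  67  62  50
 49  70  69  67  68  64  55  57  54  26  21  26  28  23  28  56  58  63  66  65  68  53
 65  68  67  67  49  52  58  62  25  25  28  25  24  29  27  34  56  50  63  67  68  63
 67  68  64  59  82 109 101  55  23  27  28  23  26  22  21  22  56 103  34  61  67  65
 70  67  75 151  94 127  91  36  24  27  26  27  26  28  25  23  93 126  67  58  63  65
 70  64 108 151 118 124  65  63  21  30  25  22  29  23  22  32 136 123  96 129  66  64
 67  66 119 146 148 149 148 138  34  23  21  26  24  24  28  74 150 145 153 157  69  65
 68  64  68 149 149 152 151 147 136  63  25  28  28  33  98 151 149 151 155 143  59  63
 69  62  50 147 146 152 143 145 151 146
[... 228 characters left out ...]
  64  61  52  47 104 151 150 152 152 150 148 155 153 153 151 155  98  49  51  67  64
 63  66  62  59  52  50  60 110 143 149 146 149 149 152 145 112  54  50  51  64  68  63
102  64  67  66  54  48  50  52  50  71  72  72  87  78  50  45  48  49  58  66  66  65
152  99  69  64  67  56  54  51  53  53  49  47  50  48  51  55  51  59  68  62  67 106
151 148  92  66  70  65  67  54  54  48  52  52  50  53  56  60  71  67  68  63 111 155
148 145 144  87  64  63  63  68  68  71  68  70  71  73  66  67  69  64  64 107 155 152
143 148 145 145 139 106  67  68  68  65  64  67  65  65  67  63  68 117 146 149 153 150
145 150 148 142 145 147 146 129  81  76  76  69  77  72  99 140 150 154 155 152 163 152
```

```bash
python3 - <<'E'
from h import *
c=dict(np.load("w12.npz"))
print(ringfit(c,286.5,336,294.5,351.5,(595,210,145)))
E
```

```text
(array([593.9, 209.8, 143.9]), array([ 0.1, -0.1, -0.1,  0.1]))
```

{"method": "send_rows", "body": {"motion": [[[-0.15,0.02,0,0,2.9],[-0.15,0.03,0.8,0,2.9],[-0.15,0.04,1.5,0,2.9],[-0.15,0.04,1.5,0,2.9],[-0.15,0.04,1.5,0,2.9]]]}}

```text
time: 21.5
eef_pos: [596.5, 209.7, 122.9]
tool_rot: [-0.0, -0.002, 1.0, -0.006]
contact_force: [0.3, 0.3, -0.4]
finger_gap: 30.8
```

```bash
python3 - <<'E'
from h import *
c=bot.capture("wrist");np.savez("w13.npz",**c)
go((593.6,209.7,80),np.pi/2); check(c)
print(ringfit(c,286.5,336,294.5,351.5,(595,210,130)))
E
```

```text
tcp [596.7 209.7 123.3] yaw_y 1.576 tilt [ 4.000e-04 -1.150e-02 -9.999e-01] shift_cm [0.32 0.05 4.33] spin 0.005 F [0.3 0.4 0.2] gap 30.7 q6 -1.34 t 21.55
part x 596.4 width 32.8 top z 128.9
nose [323. 310.] 9 [309 299  28  24 525] [322.8 310.6] [595.5 210.  129. ]
(array([595.9, 210.1, 129.5]), array([ 0.1, -0.1, -0.1,  0.1]))
```

{"method": "send_rows", "body": {"motion": [[[0.04,0,1,0,2.9],[0.04,0.02,2,0,2.9],[0.04,0.03,3,0,2.9],[0.04,0.04,3.6,0,2.9],[0.04,0.04,3.6,0,2.9]]]}}

```text
time: 22.05
eef_pos: [595.5, 209.5, 85.7]
tool_rot: [-0.001, -0.002, 1.0, -0.006]
contact_force: [0.3, 0.3, -0.7]
finger_gap: 30.5
```

{"method": "send_rows", "body": {"motion": [[[0,0,0.1,0,2.9],[0,0,0.2,0,2.9],[0,0,0.2,0,2.9]]]}}

```text
time: 22.35
eef_pos: [595.9, 209.6, 84.6]
tool_rot: [-0.001, -0.002, 1.0, -0.006]
contact_force: [-2.1, -0.9, 3.7]
finger_gap: 30.8
```

{"method": "send_rows", "body": {"motion": [[[0,0,0.1,0,2.9],[0,0,0.15,0,2.9],[0,0,0.15,0,2.9]]]}}

```text
time: 22.65
eef_pos: [595.9, 209.6, 84.6]
tool_rot: [-0.001, -0.002, 1.0, -0.006]
contact_force: [-3.7, -0.4, 7.0]
finger_gap: 30.5
```

```bash
python3 - <<'E'
from h import *
go((593.6,209.7,80),np.pi/2)
E
```

```text
tcp [595.9 209.6  84.6] yaw_y 1.576 tilt [-0.0013 -0.012  -0.9999] shift_cm [0.23 0.01 0.46] spin 0.005 F [-3.7 -0.4  7. ] gap 30.5 q6 -1.34 t 22.65
```

{"method": "send_rows", "body": {"motion": [[[0,0,0,0,3.2],[0,0,0,0,3.6],[0,0,0,0,4.0],[0,0,0,0,4.5],[0,0,0,0,4.5]]]}}

```text
time: 23.15
eef_pos: [595.8, 209.6, 84.3]
tool_rot: [-0.001, -0.002, 1.0, -0.006]
contact_force: [0.8, -0.6, -0.4]
finger_gap: 44.9
```

{"method": "send_rows", "body": {"motion": [[[0,0,-1,0,4.5],[0,0,-4,0,4.5],[0,0,-8,0,4.5],[0,0,-10,0,5.5],[0,0,-10,0,5.5]]]}}

```text
time: 23.65
eef_pos: [599.4, 211.7, 190.3]
tool_rot: [0.004, -0.002, 1.0, -0.005]
contact_force: [0.1, -0.3, -0.2]
finger_gap: 55.2
```

{"method": "send_rows", "body": {"motion": [[[0,0,0,0,5.5],[0,0,0,0,5.5]]]}}

```text
time: 23.85
eef_pos: [599.1, 211.6, 189.8]
tool_rot: [0.004, -0.002, 1.0, -0.005]
contact_force: [-0.1, -0.3, -0.8]
finger_gap: 55.1
```

```bash
python3 - <<'E'
from h import *
c=bot.capture("wrist");np.savez("w14.npz",**c)
go((597,-218,130),np.pi/2)
print("spacer",above(c,(595.5,210),20,87,95),"cutter",above(c,(595.5,210),40,77,85.5))
t=bot.capture("top"); 
E
```

```text
tcp [598.7 211.5 189.1] yaw_y 1.576 tilt [ 0.0065 -0.0101 -0.9999] shift_cm [  0.42 -42.89   6.34] spin 0.005 F [0.3 0.5 0.1] gap 54.7 q6 -1.34 t 23.9
spacer ((596.2, 210.2, 17.0), np.float64(89.3), 741, array([590.9, 210.2])) cutter ((596.1, 210.1, 31.9), np.float64(80.8), 3643, array([592.1, 210.2]))
```

{"method": "send_rows", "body": {"motion": [[[0,-4.5,0,0,5.5],[0,-9,0,0,5.5],[0,-13.5,0,0,5.5],[0,-18,0,0,5.5],[0,-18,0,0,5.5]]]}}

```text
time: 24.45
eef_pos: [598.6, 26.2, 189.1]
tool_rot: [0.002, 0.0, 1.0, -0.006]
contact_force: [0.5, 0.2, -0.6]
finger_gap: 54.9
```

{"method": "send_rows", "body": {"motion": [[[0,-4.5,0,0,5.5],[0,-9,0,0,5.5],[0,-13.5,0,0,5.5],[0,-18,0,0,5.5],[0,-18,0,0,5.5]]]}}

```text
time: 24.95
eef_pos: [597.9, -158.4, 190.4]
tool_rot: [0.001, 0.003, 1.0, -0.007]
contact_force: [0.1, 0.9, -0.2]
finger_gap: 55.2
```

```bash
python3 - <<'E'
from h import *
c=bot.capture("wrist")
go((597,-218,130),np.pi/2); print(above(c,(597,-218),40,4,15))
E
```

```text
tcp [ 597.8 -155.6  190.2] yaw_y 1.566 tilt [ 0.0014 -0.0118 -0.9999] shift_cm [ 0.06 -6.16  6.09] spin -0.005 F [ 0.5  0.4 -0.3] gap 55.0 q6 -1.93 t 25.0
((600.7, -221.0, 25.5), np.float64(7.0), 1596, array([ 600.2, -220.5]))
```

{"method": "send_rows", "body": {"motion": [[[-0.1,-3,2,0,5.5],[-0.15,-6.2,5,0,5.5],[-0.15,-6.2,8.5,0,5.5],[-0.15,-6.2,10,0,5.5],[-0.15,-6.2,10,0,5.5]]]}}

```text
time: 25.5
eef_pos: [596.3, -215.6, 86.6]
tool_rot: [-0.003, 0.002, 1.0, -0.004]
contact_force: [-1.1, -0.4, -0.5]
finger_gap: 55.0
```

{"method": "send_rows", "body": {"motion": [[[0,0,0,0,5.5],[0,0,0,0,5.5]]]}}

```text
time: 25.7
eef_pos: [597.3, -214.6, 88.0]
tool_rot: [-0.002, 0.001, 1.0, -0.004]
contact_force: [0.5, -0.2, 0.7]
finger_gap: 55.0
```

```bash
python3 - <<'E'
from h import *
c=bot.capture("wrist");a=above(c,(599,-219),40,4,15); print(a)
go((a[0][0],a[0][1],15),np.pi/2)
E
```

```text
((600.6, -221.3, 25.3), np.float64(7.0), 3226, array([ 599.8, -221.2]))
tcp [ 597.6 -215.1   88.4] yaw_y 1.569 tilt [-0.0039 -0.0083 -1.    ] shift_cm [-0.33 -0.56  7.34] spin -0.002 F [0.4 0.  0.4] gap 55.0 q6 -2.02 t 25.75
```

{"method": "send_rows", "body": {"motion": [[[-0.3,-0.5,2.5,0,5.5],[-0.3,-0.5,5,0,5.5],[-0.3,-0.5,6.5,0,5.5],[-0.3,-0.5,6.8,0,5.5],[-0.3,-0.5,6.8,0,5.5]]]}}

```text
time: 26.25
eef_pos: [600.4, -220.5, 20.5]
tool_rot: [-0.002, 0.001, 1.0, -0.004]
contact_force: [0.4, 0.2, 0.2]
finger_gap: 55.0
```

```bash
python3 - <<'E'
from h import *
c=bot.capture("wrist");a=above(c,(599,-220),32,4,11); print(a)
go((a[0][0],a[0][1],0),np.pi/2)
E
```

```text
((600.7, -221.7, 25.5), np.float64(7.0), 5818, array([ 599.1, -221.2]))
tcp [ 601.  -220.9   21.4] yaw_y 1.569 tilt [-0.0026 -0.009  -1.    ] shift_cm [ 0.03 -0.06  2.14] spin -0.002 F [0.1 0.2 0.7] gap 55.1 q6 -2.02 t 26.3
```

{"method": "send_rows", "body": {"motion": [[[0.02,-0.04,0.9,0,5.5],[0.02,-0.04,1.7,0,5.4],[0.02,-0.04,2.0,0,5.4],[0.02,-0.04,2.0,0,5.4]]]}}

```text
time: 26.7
eef_pos: [600.0, -221.1, 0.4]
tool_rot: [-0.002, 0.001, 1.0, -0.004]
contact_force: [-0.2, 0.5, -0.6]
finger_gap: 53.9
```

{"method": "send_rows", "body": {"motion": [[[0,0,0,0,5.0],[0,0,0,0,4.6],[0,0,0,0,4.3],[0,0,0,0,4.3],[0,0,0,0,4.3]]]}}

```text
time: 27.2
eef_pos: [600.4, -221.3, 1.3]
tool_rot: [-0.002, 0.001, 1.0, -0.004]
contact_force: [-3.1, 0.8, 4.9]
finger_gap: 47.4
```

```bash
python3 - <<'E'
from h import *
go((595.5,210,190),np.pi/2)
E
```

```text
tcp [ 600.4 -221.3    1.3] yaw_y 1.569 tilt [-0.0037 -0.0085 -1.    ] shift_cm [  0.65  42.97 -19.23] spin -0.002 F [-3.1  0.8  4.9] gap 47.4 q6 -2.02 t 27.2
```

{"method": "send_rows", "body": {"motion": [[[0,0,-1,0,4.3],[0,0,-5,0,4.3],[0,0,-9.5,0,4.3],[0,0,-9.5,0,4.3],[0,0,-9.5,0,4.3]]]}}

```text
time: 27.7
eef_pos: [602.2, -221.2, 98.6]
tool_rot: [0.0, 0.001, 1.0, -0.005]
contact_force: [0.5, -0.1, -1.6]
finger_gap: 47.2
```

{"method": "send_rows", "body": {"motion": [[[0,0,-4,0,4.3],[0,0,-8.5,0,4.3],[0,0,-8.5,0,4.3],[0,0,-8.5,0,4.3]]]}}

```text
time: 28.1
eef_pos: [602.1, -220.2, 183.5]
tool_rot: [0.0, 0.001, 1.0, -0.005]
contact_force: [-1.1, -0.5, -1.6]
finger_gap: 47.2
```

{"method": "send_rows", "body": {"motion": [[[0,4.5,0,0,4.3],[0,9,0,0,4.3],[0,13.5,0,0,4.3],[0,18,0,0,4.3],[0,18,0,0,4.3]]]}}

```text
time: 28.6
eef_pos: [599.3, -34.3, 177.2]
tool_rot: [-0.004, -0.002, 1.0, -0.003]
contact_force: [-0.0, -0.0, -2.1]
finger_gap: 47.3
```

{"method": "send_rows", "body": {"motion": [[[0,4.5,0,0,4.3],[0,9,0,0,4.3],[0,13.5,0,0,4.3],[0,18,0,0,4.3],[0,18,0,0,4.3]]]}}

```text
time: 29.1
eef_pos: [596.1, 150.1, 172.6]
tool_rot: [-0.007, -0.004, 1.0, -0.002]
contact_force: [-0.5, -1.1, -0.3]
finger_gap: 47.4
```

```bash
python3 - <<'E'
from h import *
go((595.5,210,190),np.pi/2)
E
```

```text
tcp [596.1 150.1 172.6] yaw_y 1.58 tilt [-0.0131 -0.0049 -0.9999] shift_cm [ 0.03  5.98 -1.77] spin 0.009 F [-0.5 -1.1 -0.3] gap 47.4 q6 -1.44 t 29.1
```

{"method": "send_rows", "body": {"motion": [[[0,2,-2,0,4.3],[0,4,-4,0,4.3],[0,6,-5,0,4.3],[0,6,-5,0,4.3],[0,6,-5,0,4.3]]]}}

```text
time: 29.6
eef_pos: [595.3, 209.0, 220.0]
tool_rot: [-0.008, -0.004, 1.0, -0.003]
contact_force: [-0.5, 0.8, -1.2]
finger_gap: 47.1
```

{"method": "send_rows", "body": {"motion": [[[0,0,4,0,4.3]]]}}

```text
time: 29.7
eef_pos: [599.4, 208.2, 185.0]
tool_rot: [-0.002, -0.004, 1.0, -0.003]
contact_force: [1.6, -0.9, -0.6]
finger_gap: 46.9
```

{"method": "send_rows", "body": {"motion": [[[0,0,0,0,4.3],[0,0,0,0,4.3],[0,0,0,0,4.3]]]}}

```text
time: 30.0
eef_pos: [600.2, 207.5, 186.1]
tool_rot: [-0.002, -0.004, 1.0, -0.002]
contact_force: [0.4, -0.2, -0.8]
finger_gap: 47.1
```

```bash
python3 - <<'E'
from h import *
c=bot.capture("wrist");np.savez("w15.npz",**c)
go((595.5,210,145),np.pi/2)
s,p,M=tool();P=cloud(c);ok=c["z_map"]>0
for h in range(-2,16,2):
    m=ok&(P[...,2]>p[2]+h)&(P[...,2]<p[2]+h+2)&(np.hypot(P[...,0]-p[0],P[...,1]-p[1])<28); print(h,m.sum(),P[m].mean(0).round(1) if m.any() else '')
b=cv2.resize(c["color"][240:380,240:405,::-1],None,fx=4,fy=4,interpolation=cv2.INTER_CUBIC); cv2.imwrite("pics/w15.png",cv2.convertScaleAbs(b,alpha=2))
E
```

```text
tcp [600.6 207.8 186.8] yaw_y 1.578 tilt [-0.0021 -0.0046 -1.    ] shift_cm [0.5  0.24 4.18] spin 0.007 F [ 0.4  0.2 -1.3] gap 46.7 q6 -1.35 t 30.05
-2 255 [594.3 208.  185.9]
0 338 [594.4 208.  187.8]
2 1058 [598.  206.5 190.1]
4 5464 [598.9 207.7 191.8]
6 594 [598.6 210.3 193.1]
8 104 [598.  205.9 195.8]
10 97 [597.6 209.6 197.8]
12 112 [598.1 206.1 199.7]
14 110 [597.4 207.7 201.8]
```

View pics/w15.png

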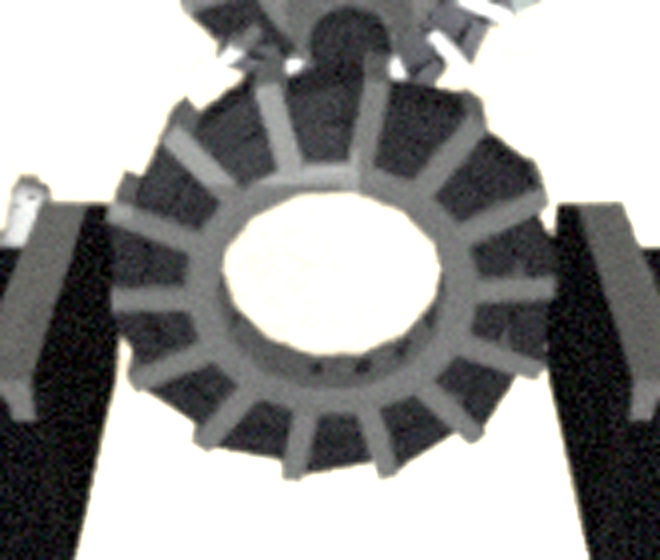

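```bash
python3 - <<'E'
from h import *
c=dict(np.load("w15.npz"))
print(ringfit(c,287.5,337,294.2,351.5,(599,208,193)))
n=(240+350/4,240+37/4);k,st,ce=blob(c,*n);print(k,st,pix2w(c,n,129,True))
E
```

```text
(array([599.9, 207.9, 193.4]), array([ 0.1, -0.1, -0.1,  0.1]))
11 [311 241  27  39 605] [595.0932613  210.25881949 129.        ]
```

{"method": "send_rows", "body": {"motion": [[[0.45,0.2,0,0,4.3],[0.45,0.2,2,0,4.3],[0.45,0.22,4,0,4.3],[0.45,0.23,5,0,4.3],[0.45,0.23,5,0,4.3]]]}}

```text
time: 30.55
eef_pos: [594.6, 209.7, 135.4]
tool_rot: [-0.003, -0.004, 1.0, -0.003]
contact_force: [-0.2, 0.0, -0.5]
finger_gap: 46.8
```

{"method": "send_rows", "body": {"motion": [[[0,0,0,0,4.3],[0,0,0,0,4.3]]]}}

```text
time: 30.75
eef_pos: [595.4, 210.0, 136.7]
tool_rot: [-0.002, -0.004, 1.0, -0.002]
contact_force: [-0.7, 0.1, -0.5]
finger_gap: 47.3
```

```bash
python3 - <<'E'
from h import *
c=bot.capture("wrist");np.savez("w16.npz",**c)
go((595.5,210,130),np.pi/2); check(c)
print(ringfit(c,287.5,337,294.2,351.5,(595,210,145)))
E
```

```text
tcp [595.4 210.  136.8] yaw_y 1.578 tilt [-0.003  -0.0048 -1.    ] shift_cm [-0.01  0.    0.68] spin 0.008 F [ 1.   0.8 -1.1] gap 47.6 q6 -1.35 t 30.8
part x 595.9 width 51.1 top z 143.2
nose [322. 297.] 15 [310 289  26  21 438] [322.2 298.3] [595.8 210.  129. ]
(array([595. , 210.3, 143.9]), array([ 0.1, -0.1, -0.1,  0.1]))
```

{"method": "send_rows", "body": {"motion": [[[-0.05,0,0.5,0,4.3],[-0.06,0,1.5,0,4.3],[-0.06,0,2.0,0,4.3],[-0.06,0,2,0,4.3],[-0.06,0,2,0,4.3]]]}}

```text
time: 31.3
eef_pos: [595.6, 209.8, 116.1]
tool_rot: [-0.002, -0.004, 1.0, -0.003]
contact_force: [-0.3, -0.3, -0.7]
finger_gap: 47.2
```

```bash
python3 - <<'E'
from h import *
c=bot.capture("wrist")
go((595.5,210,91.3),np.pi/2); check(c)
print(ringfit(c,287.5,337,294.2,351.5,(595,210,125)))
E
```

```text
tcp [595.9 209.9 116.5] yaw_y 1.578 tilt [-0.0034 -0.0049 -1.    ] shift_cm [0.03 0.03 2.52] spin 0.008 F [ 0.   0.1 -0.2] gap 47.1 q6 -1.35 t 31.35
part x 596.1 width 50.2 top z 123.4
nose [322. 320.] 15 [309 309  28  25 569] [322.4 320.9] [595.5 210.  129. ]
(array([595.2, 210.1, 123.2]), array([ 0.1, -0.1, -0.1,  0.1]))
```

{"method": "send_rows", "body": {"motion": [[[-0.02,0,0.8,0,4.3],[-0.03,0,1.6,0,4.3],[-0.03,0.01,2.2,0,4.3],[-0.03,0.01,2.2,0,4.3],[-0.03,0.01,2.2,0,4.3]]]}}

```text
time: 31.85
eef_pos: [595.8, 209.8, 94.0]
tool_rot: [-0.002, -0.004, 1.0, -0.003]
contact_force: [-0.1, 0.2, -0.1]
finger_gap: 47.1
```

{"method": "send_rows", "body": {"motion": [[[0,0,0.1,0,4.3],[0,0,0.2,0,4.3],[0,0,0.2,0,4.3]]]}}

```text
time: 32.15
eef_pos: [595.9, 209.8, 92.1]
tool_rot: [-0.002, -0.004, 1.0, -0.002]
contact_force: [0.6, -0.7, -0.5]
finger_gap: 46.6
```

{"method": "send_rows", "body": {"motion": [[[0,0,0.1,0,4.3],[0,0,0.15,0,4.3],[0,0,0.15,0,4.3]]]}}

```text
time: 32.45
eef_pos: [596.1, 209.8, 91.4]
tool_rot: [-0.002, -0.004, 1.0, -0.003]
contact_force: [-1.6, 0.4, 3.4]
finger_gap: 46.9
```

{"method": "send_rows", "body": {"motion": [[[0,0,0.02,0,4.8],[0,0,0.02,0,5.2],[0,0,0.02,0,5.6],[0,0,0.02,0,5.9],[0,0,0.02,0,5.9]]]}}

```text
time: 32.95
eef_pos: [596.1, 209.8, 91.0]
tool_rot: [-0.002, -0.004, 1.0, -0.003]
contact_force: [0.1, -1.0, -0.2]
finger_gap: 58.7
```

{"method": "send_rows", "body": {"motion": [[[0,0,-1,0,5.9],[0,0,-5,0,5.9],[0,0,-9,0,5.9],[0,0,-9,0,5.9],[0,0,-9,0,5.9]]]}}

```text
time: 33.45
eef_pos: [597.9, 210.7, 183.9]
tool_rot: [0.001, -0.004, 1.0, -0.002]
contact_force: [-0.0, 0.9, -0.8]
finger_gap: 58.6
```

{"method": "send_rows", "body": {"motion": [[[3,1.4,0,0,5.5],[6,2.8,0,0,5.5],[9,4.2,0,0,5.5],[9,4.2,0,0,5.5],[9,4.2,0,0,5.5]]]}}

```text
time: 33.95
eef_pos: [506.2, 251.9, 182.2]
tool_rot: [-0.001, -0.005, 1.0, -0.003]
contact_force: [0.6, 0.1, -0.4]
finger_gap: 55.2
```

```bash
python3 - <<'E'
from h import *
c=bot.capture("wrist");np.savez("w17.npz",**c)
print("small",above(c,(595.5,210),32,95,100),"spacer",above(c,(595.5,210),20,86,92),"large",above(c,(595.5,210),40,77,85.5))
a=above(c,(441,282),30,10,30);print("collar",a)
go((a[0][0],a[0][1],120),np.pi/2)
E
```

```text
small ((597.0, 211.5, 25.6), np.float64(97.0), 1066, array([591.8, 221. ])) spacer ((599.7, 219.7, 5.1), np.float64(88.9), 13, array([602.5, 220.2])) large ((591.0, 219.7, 28.9), np.float64(80.7), 1006, array([580.9, 224.6]))
collar ((440.9, 283.0, 17.1), np.float64(19.2), 704, array([441.1, 282.9]))
tcp [507.2 251.7 182.7] yaw_y 1.579 tilt [-1.0e-04 -4.8e-03 -1.0e+00] shift_cm [6.61 3.22 6.25] spin 0.008 F [ 0.2 -0.1 -0.1] gap 54.9 q6 -1.24 t 34.0
```

{"method": "send_rows", "body": {"motion": [[[2.2,1,1,0,4.6],[4.4,2.1,3,0,4.6],[6.6,3.2,6,0,4.6],[6.6,3.2,9,0,4.6],[6.6,3.2,9,0,4.6]]]}}

```text
time: 34.5
eef_pos: [437.4, 280.6, 87.7]
tool_rot: [-0.005, -0.004, 1.0, -0.005]
contact_force: [-0.3, 0.1, 0.1]
finger_gap: 45.7
```

{"method": "send_rows", "body": {"motion": [[[0,0,0,0,4.6],[0,0,0,0,4.6]]]}}

```text
time: 34.7
eef_pos: [438.9, 280.5, 88.6]
tool_rot: [-0.004, -0.003, 1.0, -0.005]
contact_force: [0.3, -0.2, 0.4]
finger_gap: 46.1
```

```bash
python3 - <<'E'
from h import *
c=bot.capture("wrist")
a=above(c,(441,282),30,14,30);print("collar",a)
go((a[0][0],a[0][1],40),np.pi/2)
E
```

```text
collar ((440.7, 283.1, 17.0), np.float64(19.1), 1268, array([439.9, 283. ]))
tcp [439.2 280.7  89.1] yaw_y 1.578 tilt [-0.007  -0.0084 -0.9999] shift_cm [-0.19  0.28  4.91] spin 0.007 F [0.4 0.2 0.6] gap 46.0 q6 -1.14 t 34.75
```

{"method": "send_rows", "body": {"motion": [[[-0.2,0.3,2,0,4.6],[-0.2,0.3,4.5,0,4.6],[-0.2,0.31,5.5,0,4.6],[-0.2,0.32,5.8,0,4.6],[-0.2,0.32,5.8,0,4.6]]]}}

```text
time: 35.25
eef_pos: [441.3, 283.6, 31.6]
tool_rot: [-0.003, -0.003, 1.0, -0.004]
contact_force: [0.3, -0.1, 0.6]
finger_gap: 46.0
```

```bash
python3 - <<'E'
from h import *
go((440.7,283.1,4),np.pi/2)
E
```

```text
tcp [441.3 283.6  31.6] yaw_y 1.577 tilt [-0.0064 -0.0082 -0.9999] shift_cm [ 0.05 -0.02  2.76] spin 0.007 F [ 0.3 -0.1  0.6] gap 46.0 q6 -1.13 t 35.25
```

{"method": "send_rows", "body": {"motion": [[[0.05,0,1,0,4.4],[0.05,0,2,0,4.2],[0.05,0,2.7,0,4.2],[0.05,0,2.7,0,4.2],[0.05,0,2.7,0,4.2]]]}}

```text
time: 35.75
eef_pos: [440.3, 283.2, 4.2]
tool_rot: [-0.004, -0.003, 1.0, -0.004]
contact_force: [-0.2, 0.4, -0.5]
finger_gap: 41.8
```

{"method": "send_rows", "body": {"motion": [[[0,0,0,0,3.8],[0,0,0,0,3.4],[0,0,0,0,2.9],[0,0,0,0,2.9],[0,0,0,0,2.9]]]}}

```text
time: 36.25
eef_pos: [440.7, 283.4, 4.8]
tool_rot: [-0.003, -0.003, 1.0, -0.004]
contact_force: [-1.5, -0.5, 4.5]
finger_gap: 32.7
```

```bash
python3 - <<'E'
from h import *
go((595.5,210,190),np.pi/2)
E
```

```text
tcp [440.7 283.4   4.8] yaw_y 1.578 tilt [-0.0065 -0.0083 -0.9999] shift_cm [-15.31  -7.6  -18.56] spin 0.007 F [-1.5 -0.5  4.5] gap 32.7 q6 -1.13 t 36.25
```

{"method": "send_rows", "body": {"motion": [[[0,0,-1,0,2.9],[0,0,-5,0,2.9],[0,0,-9,0,2.9],[0,0,-9,0,2.9],[0,0,-9,0,2.9]]]}}

```text
time: 36.75
eef_pos: [442.2, 284.6, 96.1]
tool_rot: [-0.002, -0.003, 1.0, -0.003]
contact_force: [0.1, -0.3, -1.4]
finger_gap: 32.6
```

{"method": "send_rows", "body": {"motion": [[[0,0,-4,0,2.9],[0,0,-8,0,2.9],[0,0,-9,0,2.9],[0,0,-9,0,2.9],[0,0,-9,0,2.9]]]}}

```text
time: 37.25
eef_pos: [440.8, 284.4, 183.4]
tool_rot: [-0.004, -0.003, 1.0, -0.004]
contact_force: [-0.8, -0.4, -1.3]
finger_gap: 32.5
```

{"method": "send_rows", "body": {"motion": [[[-4,-2,0,0,2.9],[-8,-4,0,0,2.9],[-12,-5.8,0,0,2.9],[-15.2,-7.3,0,0,2.9],[-15.2,-7.3,0,0,2.9]]]}}

```text
time: 37.75
eef_pos: [595.3, 209.4, 179.0]
tool_rot: [-0.006, -0.001, 1.0, -0.006]
contact_force: [-0.3, -0.1, -0.6]
finger_gap: 32.9
```

{"method": "send_rows", "body": {"motion": [[[0,0,0,0,2.9],[0,0,0,0,2.9]]]}}

```text
time: 37.95
eef_pos: [592.8, 209.0, 175.7]
tool_rot: [-0.009, -0.001, 1.0, -0.006]
contact_force: [-0.9, 0.5, -1.1]
finger_gap: 32.3
```

```bash
python3 - <<'E'
from h import *
c=bot.capture("wrist");np.savez("w18.npz",**c)
go((595.5,210,145),np.pi/2)
b=cv2.resize(c["color"][230:370,240:405,::-1],None,fx=4,fy=4,interpolation=cv2.INTER_CUBIC); cv2.imwrite("pics/w18.png",cv2.convertScaleAbs(b,alpha=2))
E
```

```text
tcp [593.  209.4 176.5] yaw_y 1.574 tilt [-0.0158 -0.0119 -0.9998] shift_cm [-0.3   0.09  3.15] spin 0.004 F [-1.   0.4 -1.2] gap 32.6 q6 -1.34 t 38.0
```

View pics/w18.png

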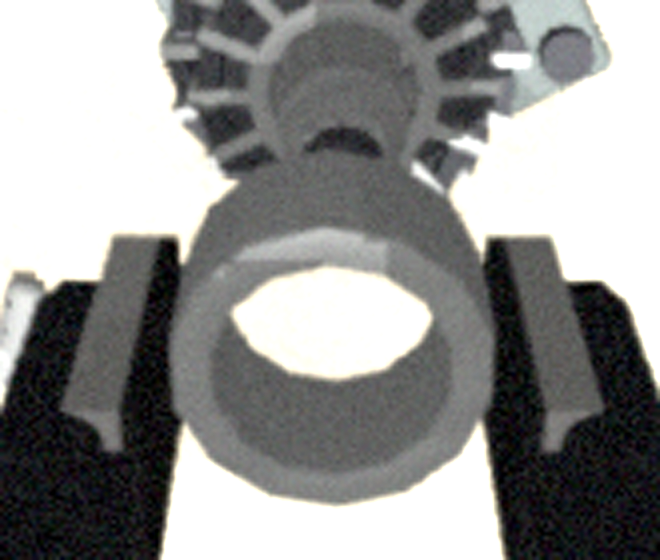

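{"method": "send_rows", "body": {"motion": [[[0,0,-2,0,2.9],[0,0,-4,0,2.9],[0,0,-4.5,0,2.9],[0,0,-4.5,0,2.9],[0,0,-4.5,0,2.9]]]}}

```text
time: 38.5
eef_pos: [592.7, 210.2, 220.6]
tool_rot: [-0.009, -0.002, 1.0, -0.006]
contact_force: [0.4, -0.0, -1.3]
finger_gap: 32.9
```

{"method": "send_rows", "body": {"motion": [[[0,0,4.5,0,2.9]]]}}

```text
time: 38.6
eef_pos: [597.2, 211.3, 182.4]
tool_rot: [-0.001, -0.002, 1.0, -0.004]
contact_force: [1.4, -0.1, -0.9]
finger_gap: 32.5
```

{"method": "send_rows", "body": {"motion": [[[0,0,0,0,2.9],[0,0,0,0,2.9],[0,0,0,0,2.9]]]}}

```text
time: 38.9
eef_pos: [598.4, 211.6, 184.2]
tool_rot: [0.0, -0.002, 1.0, -0.004]
contact_force: [-0.3, -0.6, 0.4]
finger_gap: 32.5
```

```bash
python3 - <<'E'
from h import *
c=bot.capture("wrist");np.savez("w19.npz",**c)
go((595.5,210,145),np.pi/2)
print(ringfit(c,296,348,293,352.5,(595,210,193)))
check(c,hh=15)
E
```

```text
tcp [598.7 211.6 184.7] yaw_y 1.575 tilt [ 0.0016 -0.0078 -1.    ] shift_cm [ 0.33 -0.13  3.97] spin 0.005 F [-0.4 -0.5 -0.9] gap 32.6 q6 -1.34 t 38.95
(array([597.6, 211.9, 199.9]), array([ 0.5, -0.6, -0.5,  0.5]))
part x 598.5 width 34.1 top z 199.4
nose [320. 253.] 15 [306 245  32  22 408] [321.  256.3] [597.1 210.4 129. ]
```

{"method": "send_rows", "body": {"motion": [[[0.26,-0.19,0,0,2.9],[0.26,-0.18,2,0,2.9],[0.26,-0.16,4,0,2.9],[0.26,-0.16,4.5,0,2.9],[0.26,-0.16,4.5,0,2.9]]]}}

```text
time: 39.45
eef_pos: [595.7, 209.5, 139.4]
tool_rot: [0.0, -0.002, 1.0, -0.004]
contact_force: [0.9, -0.0, -0.6]
finger_gap: 32.4
```

{"method": "send_rows", "body": {"motion": [[[0,0,0,0,2.9],[0,0,0,0,2.9]]]}}

```text
time: 39.65
eef_pos: [596.8, 209.7, 141.1]
tool_rot: [0.001, -0.002, 1.0, -0.004]
contact_force: [-0.1, -0.1, -1.1]
finger_gap: 32.7
```

```bash
python3 - <<'E'
from h import *
c=bot.capture("wrist");np.savez("w20.npz",**c)
go((595.5,210,145),np.pi/2)
print(ringfit(c,296,348,293,352.5,(595,210,155)))
check(c,hh=15)
E
```

```text
tcp [596.7 209.7 141. ] yaw_y 1.575 tilt [ 0.0027 -0.0075 -1.    ] shift_cm [ 0.12  0.03 -0.4 ] spin 0.005 F [ 0.7  0.7 -1.4] gap 32.7 q6 -1.34 t 39.7
(array([595.9, 210.1, 156.8]), array([ 0.5, -0.6, -0.5,  0.5]))
part x 596.9 width 34.1 top z 156.3
nose [323. 290.] 0 [     0      0    640    480 248329] [319.1 200.8] [553.1 208.1 129. ]
```

{"method": "send_rows", "body": {"motion": [[[0.08,0,0,0,2.9],[0.08,0,0.8,0,2.9],[0.08,0.01,1.6,0,2.9],[0.08,0.01,1.8,0,2.9],[0.08,0.01,1.8,0,2.9]]]}}

```text
time: 40.2
eef_pos: [595.0, 209.4, 121.5]
tool_rot: [0.0, -0.002, 1.0, -0.004]
contact_force: [0.1, 0.9, -1.7]
finger_gap: 32.5
```

```bash
python3 - <<'E'
from h import *
c=bot.capture("wrist");np.savez("w21.npz",**c)
go((595.5,210,102.8),np.pi/2)
print(ringfit(c,296,348,293,352.5,(595,210,138)))
check(c,hh=15)
E
```

```text
tcp [595.5 209.5 122.1] yaw_y 1.575 tilt [ 0.0013 -0.0079 -1.    ] shift_cm [0.   0.06 1.93] spin 0.005 F [-0.6 -0.2 -1. ] gap 32.3 q6 -1.34 t 40.25
(array([594.2, 209.8, 137.2]), array([ 0.5, -0.6, -0.5,  0.5]))
part x 594.8 width 34.1 top z 136.7
nose [323. 315.] 12 [304 303  42  25 611] [323.8 315.3] [595.4 210.2 129. ]
```

Within 1 mm, and the collar's bottom is at about 117 with no side force. I'll lower it to the seat.

{"method": "send_rows", "body": {"motion": [[[-0.06,0.02,0.3,0,2.9],[-0.08,0.03,1,0,2.9],[-0.08,0.04,1.5,0,2.9],[-0.08,0.04,1.6,0,2.9],[-0.08,0.04,1.6,0,2.9]]]}}

```text
time: 40.75
eef_pos: [595.9, 209.7, 105.4]
tool_rot: [0.0, -0.002, 1.0, -0.004]
contact_force: [0.9, 0.4, -2.0]
finger_gap: 32.7
```

{"method": "send_rows", "body": {"motion": [[[0,0,0.1,0,2.9],[0,0,0.2,0,2.9],[0,0,0.2,0,2.9]]]}}

```text
time: 41.05
eef_pos: [595.9, 209.7, 103.4]
tool_rot: [0.0, -0.002, 1.0, -0.004]
contact_force: [-0.0, 0.1, -1.9]
finger_gap: 32.3
```

{"method": "send_rows", "body": {"motion": [[[0,0,0.1,0,2.9],[0,0,0.15,0,2.9],[0,0,0.15,0,2.9]]]}}

```text
time: 41.35
eef_pos: [596.2, 209.7, 102.8]
tool_rot: [0.0, -0.002, 1.0, -0.004]
contact_force: [-0.8, -0.4, 4.0]
finger_gap: 32.6
```

Contact is at 102.8, exactly as expected. I'll release, retreat and check.

{"method": "send_rows", "body": {"motion": [[[0,0,0.02,0,3.4],[0,0,0.02,0,3.8],[0,0,0.02,0,4.2],[0,0,0.02,0,4.6],[0,0,0.02,0,4.6]]]}}

```text
time: 41.85
eef_pos: [596.2, 209.7, 102.5]
tool_rot: [0.0, -0.002, 1.0, -0.004]
contact_force: [0.3, 0.0, -0.0]
finger_gap: 46.1
```

{"method": "send_rows", "body": {"motion": [[[0,0,-1,0,4.6],[0,0,-4,0,4.6],[0,0,-8,0,4.6],[0,0,-10,0,4.6],[0,0,-10,0,4.6]]]}}

```text
time: 42.35
eef_pos: [599.4, 211.4, 208.6]
tool_rot: [0.005, -0.002, 1.0, -0.003]
contact_force: [-0.9, -0.8, 0.1]
finger_gap: 46.1
```

{"method": "send_rows", "body": {"motion": [[[0,0,-2,0,4.6],[0,0,-2,0,4.6],[0,0,-2,0,4.6]]]}}

```text
time: 42.65
eef_pos: [599.1, 211.5, 228.3]
tool_rot: [0.006, -0.002, 1.0, -0.003]
contact_force: [-0.5, 0.5, -0.1]
finger_gap: 45.9
```

```bash
python3 - <<'E'
from h import *
c=bot.capture("wrist")
print("collar",above(c,(595.5,210),20,115,120.5),"small",above(c,(595.5,210),32,94,100),"large",above(c,(595.5,210),40,77,85.5))
s=bot.capture("side"); t0=dict(np.load("side0.npz"))
b=np.hstack([cv2.resize(s["color"][230:370,160:300,::-1],(560,560),interpolation=cv2.INTER_CUBIC)]); cv2.imwrite("pics/s1.png",b)
t=bot.capture("top");o=dict(np.load("top0.npz"))
for n,(u,v) in dict(nut=(317,248),oiler=(449,326),spanner=(262,175)).items():
    d=np.abs(t["color"].astype(int)-o["color"])[v-40:v+40,u-22:u+22]; print(n,d.mean().round(1),d.max())
go((595,210,200))
E
```

```text
collar ((596.6, 210.1, 17.0), np.float64(117.2), 1005, array([595.4, 210.2])) small ((596.8, 210.1, 25.2), np.float64(97.0), 1154, array([589.5, 210.6])) large ((595.9, 210.1, 31.7), np.float64(80.9), 1258, array([583.8, 210.3]))
nut 22.6 26
oiler 21.4 26
spanner 20.9 26
tcp [598.1 211.2 226.5] yaw_y 1.575 tilt [ 0.0076 -0.0065 -1.    ] shift_cm [ 0.33 -0.1   2.64] spin 0 F [ 0.3  0.4 -1.1] gap 45.9 q6 -1.34 t 42.8
```

View pics/s1.png

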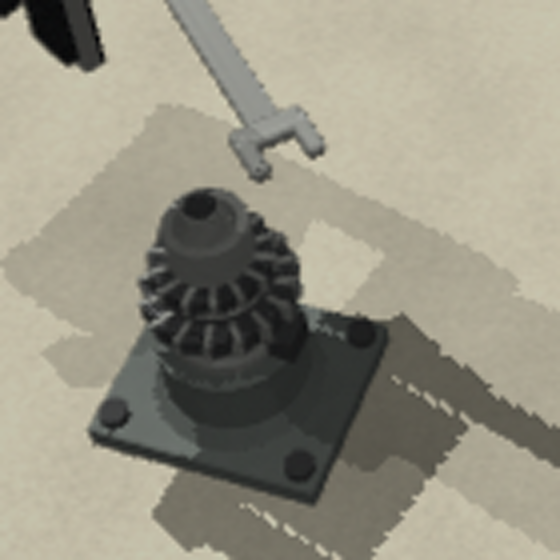

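The stack is complete, and the tops are at 81, 97 and 117, close to the expected 82, 98 and 118. The image differences at the nut, oiler and spanner are a uniform brightness shift, so nothing moved there.

```bash
python3 -c "
from bench import bot
print(bot.job_done())"
```

```text
the job is handed in; nothing more can be done
None
```

The arbor is dressed in the order asked: large cutter, thin spacer, small cutter, long collar. I lowered each piece until I felt contact, released it, and then backed the gripper clear. I handed the job in at about 43 s.

**Seating:** The spacer, small cutter and collar each made contact at the height expected from where they were gripped, to about 0.1 mm; the large cutter was within about 0.5 mm. The largest force I saw during placing was about 8 N. In the last depth check, the large cutter, small cutter and collar tops read 81, 97 and 117 mm. The nominal heights are 82, 98 and 118, and the camera had read about 1 mm low throughout. All three were concentric to about 1 mm. The spacer was last checked just after it was placed, when it read 89 against 90 mm.

**Other items:** The top view before and after differed only by a uniform brightness shift at the nut, oiler and spanner, so they look unmoved.

**What disagreed:**
- **Camera positions:** Wrist camera and arm positions differed by 1–2 mm, so I aligned each piece to the arbor in the wrist view.
- **Gripper tilt:** The tool tilt drifted to about 2° while carrying the spacer. I corrected it to under 1° before lowering.

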